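Hang the file in the sprung rack

TASK

Hang the red-handled file in the free slot of the file rack: pick it up by the handle, ease your grip in the air until the file swings plumb between the fingers, blade down, and take a firm hold again. Then push the blade in past the yellow sprung keeper and let the guard down on the rail, so that the keeper snaps shut in front of the blade and the file hangs straight. Leave the other tools as they are.

Things in the scene. Friction and masses are not known exactly. Their poses are not given: they have to be found in the camera images.
- file_handle (a point): Centre of the red handle of the flat file to hang. Handle: cylinder 24 mm across, 102 mm long (black bands), 51 mm to either side of this point along x; a black finger guard, a collar 30 mm across and 8 mm thick, follows on the -x side. x: along the file to the butt; y: across the blade's width; z: normal to its flat. Lies flat at start, butt towards the robot.
- file_shoulder (a point): Face of the finger guard on the file's axis, where the blade begins, 59 mm from the handle's centre towards the tip; it comes to rest on the rail. From here 8 mm of tang 12 mm wide, then the steel blade, 26 mm wide, 7 mm thick, to 190 mm from here. Same axes. The file weighs 270 to 430 g and balances about 69 mm past this point, in the blade.
- slot (a point): The free slot of the rack, third of four counted from the robot's right: where the file's axis belongs, on top of the rail. x: into the slot (away from the robot); y: across it; z: up. The slot is 14 mm wide; its blind end is 16 mm further in than this point, so that a blade 26 mm wide bottoms about 3 mm further in. Rail 8 mm thick, top 240 mm above the bench.
- slot_mouth (a point): Mouth of the free slot, 51 mm before point slot, rail-top height; flared lips widen it to 44 mm over the 18 mm in front of it. Nothing stands in front of the rail. Same axes as point slot.
- keeper (a joint): Yellow sprung keeper, a strip 22 mm long and 9 mm high just under the rail, across the free slot 9 mm inside its mouth. 0 shut, 1.5 rad fully open. It swings inwards only, about an upright pin beside the slot; a blade pushed in at under 5 N folds it aside, and it springs shut once the blade's near edge is 23 mm past it.
- rack: Blue steel file rack standing on the bench, 360 mm wide over the rail, 240 mm high, slots 80 mm apart, open towards the robot. Origin on the bench under its middle; x away from the robot, z up. Fixed.
- hung_green: Green: one of the files already hanging in the rack; origin on its axis at the blade side of its finger guard; leave alone
- hung_yellow: Yellow: one of the files already hanging in the rack; origin on its axis at the blade side of its finger guard; leave alone; it hangs 80 mm to the right of the free slot
- hung_blue: Blue: one of the files already hanging in the rack; origin on its axis at the blade side of its finger guard; leave alone; it hangs 80 mm to the left of the free slot
- hammer: Hammer, 280 mm long, wooden handle, lying on the bench; leave alone
- screwdriver: Orange screwdriver, 210 mm long, lying on the bench; leave alone
- paste_tin: Green tin 70 mm across, 60 mm high; leave alone

How it is judged:
On the way, in this order (a step that is already met when the one before it is completed fails the run):
1. in a light grip (under about 10 N a finger) the file hangs free in the air, plumb to within 8 degrees (height (world z) of file_shoulder above 0.195 m and contact force between file and rack below 0.2 N and angle between file_handle's own x axis and vertical below 0.14 rad and contact force between file and the fingers between 1 and 20 N), for 0.1 s.
2. still plumb and free, it is held firmly again (over about 12 N a finger) (height (world z) of file_shoulder above 0.195 m and contact force between file and rack below 0.2 N and angle between file_handle's own x axis and vertical below 0.14 rad and contact force between file and the fingers above 24 N), for 0.1 s.
3. held plumb, its blade pushes the keeper open (value of joint keeper above 0.5 rad and contact force between file and the fingers above 1 N and angle between file_handle's own x axis and vertical below 0.2 rad), for 0.05 s.
At the end, for the whole second after the job is handed in: The file hangs still in the free slot, upright within 6 degrees, guard on the rail (within 5 mm), its axis within 16 mm of the slot's place and 7 mm of its middle line, the keeper shut (below 0.12 rad) and the file released (value of joint keeper below 0.12 rad and horizontal distance between file_shoulder and slot below 0.016 m and y of file_shoulder in the frame of slot between -0.007 and 0.007 m and height (world z) of file_shoulder between 0.236 and 0.245 m and angle between file_handle's own x axis and vertical below 0.1 rad and linear speed of file below 0.03 m/s); the robot touches nothing.
It fails at once if a hung file, the hammer, the screwdriver or the tin is shifted by more than 20 mm (distance of any of hung_green, hung_yellow, hung_blue, hammer, screwdriver, paste_tin from where it was at the start of the episode above 0.02 m).
It also fails if it takes over 56 s, if anything falls off the work surface, if the arm or the gripper's body presses on something with over 40 N, if the wrist force passes 120 N, or if a joint passes its speed limit or range.

ROBOT

A 6-joint arm with a two-finger parallel gripper is mounted at the origin on the work surface. World frame = base frame: x ahead of the robot, y to its left, z up, the work surface at z = 0. Lengths are in m, angles in rad, forces in N, time in s.
With the tool pointing down it reaches from about 0.425 to 0.95 m from the base axis. Payload 14.7 kg.
Tool frame: the origin (TCP) lies at the very end of the fingers, on their centre line; the grasp point (between the pads) lies 19 mm behind it (grip_depth is the distance from the TCP to the grasp point, in m); z points along the fingers, y is the line along which they close (so a half turn about z gives the same grasp; the last joint's range is limited). The gripper opens to 85 mm and grips with 20 to 120 N. Pads are 22 mm wide; open, the fingers measure 114 mm over their backs; the gripper's body (76 mm by 85 mm) begins 54 mm behind the grasp point. The pads swing forward as they close: fully open they stand 13 mm farther back than shut.
Start: joints at [1.083, 0.48, 1.596, -0, 1.065, -0.047], TCP at [0.277, 0.588, 0.2] pointing down, gripper open.
Joint ranges: [-2.75, 2.75], [-0.82, 2.05], [0.23, 2.67], [-1.56, 4.7], [0.09, 2.69], [-2.92, 2.92]. Speed limits (rad/s): [1.89, 1.89, 2.39, 3.01, 3.01, 3.01].

INTERFACE

Orientations are given as [roll, pitch, yaw] about the fixed x, y, z axes, in that order (R = Rz(yaw) Ry(pitch) Rx(roll)).
In Python, from plant import sense, camera, finish_job, grip_depth gives the robot as it stands.
- The arm moves only by the tool servo_tool, never from a script. Its argument "increments" is a list of rows, each a list of 4 numbers: the shift along the tool's x, y, z in m, then the turn about the tool's z in rad. A call has 1 to 12 rows; each row is the pose to reach, as a shift and turn from the pose commanded when the call began, along the tool's axes at that moment; what a row does not reach only later rows make up. A row lasts 1/12 s, in which the tool goes at most 41.7 mm and 7.16 degrees, less where a joint would pass 70% of its speed; a pose out of reach is approached as far as the arm can. A call with a gripper value outside its range is refused whole. "claw" is the finger opening in m, from 0 to 0.0854, set as the call begins (left out, the last holds). The fingers move at their own pace and stop on an object; "squeeze" is the grip in N (left out, the last holds). Time passes only in rows, so rows that repeat a pose let the fingers close. It gives the time, the measured TCP pose, the force, the opening and the grip force at its end, in the units of the state.
- sense(): the state, without advancing time (a new reading comes with each control period).
- camera(name): name is "scene" or "top" or "wrist"; returns a dict with "img" (384x512x3 uint8, red, green, blue), "fx", "fy", "cx", "cy" (pixels), "D" ([k1, k2, p1, p2, k3] as OpenCV has them; the pictures are not rectified), "position" and "orientation" of the camera in the world; the wrist camera has in their place "hand_eye" (4x4, takes a point from camera to tool coordinates, whose origin is the TCP and whose axes are the flange's). Camera axes: x right, y down, z forward; pixel columns grow to the right and rows downward; lengths in m; the calibration is good to about 2 mm. A picture is of the moment at which its call begins: read the wrist's pose just before it. There is no depth.
- finish_job(): hands the job in; it is judged then, once.
The state is a dict: "time_s": time; "joints": joint angles; "qvel": joint speeds; "joint_torque": joint torques, N m; "position": TCP position; "orientation": TCP orientation; "ft_force": force on the tool from outside, world axes, zero at the start; "wrist_torque": the same for the moment, N m; "finger_gap": finger opening in m; "gripper_force": force on a finger pad.
Only numpy, scipy, OpenCV 4.12 (cv2) and the standard library are available. Lean on these libraries where they do the work, as an engineer would, in place of code of your own. Each camera call takes 0.05 s, during which the arm holds its last target. There are 200 camera calls.

## Working session

There is one attempt and no reset: what is moved stays moved. The work goes in short steps, Python scripts to look and compute and a tool call to move; the robot and the scene stay as the last step left them, time stands still between calls to the robot, and variables do not carry over. Pictures are saved under pics/ and viewed, at most 10 in all, crops included, and the job is handed in when it is done.

Besides the shell and the picture viewer there is one more tool, called after "Call:" by a JSON object that holds its "op" and its "data". servo_tool: Moves the arm, as the interface text tells. Its arguments: {"type":"object","properties":{"increments":{"type":"array"},"claw":{"type":"number"},"squeeze":{"type":"number"}},"required":["increments"]}

```bash
mkdir -p pics; ls
python3 - <<'E'
from plant import sense,camera,grip_depth
import cv2,numpy as np,pickle
s=sense();print(s,grip_depth)
d={}
for n in["scene","top"]:
    c=camera(n);d[n]=c;cv2.imwrite(f"pics/{n}0.png",cv2.cvtColor(c["img"],cv2.COLOR_RGB2BGR))
    print({k:v for k,v in c.items() if k!="img"})
pickle.dump(d,open("c0.pkl","wb"))
E
```

```text
pics
{'time_s': 0.0, 'joints': array([ 1.08339734e+00,  4.80861344e-01,  1.59683939e+00,  4.66971686e-06,
        1.06511167e+00, -4.66224010e-02]), 'qvel': array([-0.00131112,  0.0003483 , -0.00033765,  0.0004492 , -0.00173099,
       -0.00069577]), 'joint_torque': array([ 4.24106751e-03, -9.50659561e+01, -4.30188131e+01, -8.17997420e-05,
        1.21538600e-02,  2.87357057e-05]), 'position': array([0.27710509, 0.58749031, 0.19986612]), 'orientation': array([-3.14037441e+00, -6.09254020e-05,  2.70081377e+00]), 'ft_force': array([-0.43608019, -0.1086322 , -0.21663129]), 'wrist_torque': array([-0.00373505,  0.04539286,  0.00246923]), 'gripper_force': 0.0, 'finger_gap': 0.08510052006632438} 0.0187
{'fx': 383.07737669089227, 'fy': 383.07737669089227, 'cx': 256.50404858100495, 'cy': 189.98763746006506, 'D': array([0.03634357, 0.        , 0.        , 0.        , 0.        ]), 'position': array([1.0948362 , 0.71663084, 0.9561708 ]), 'orientation': array([-2.32516255,  0.01318544,  2.51800709])}
{'fx': 496.24182644481726, 'fy': 496.24182644481726, 'cx': 259.4007757630434, 'cy': 189.52148437278876, 'D': array([-0.02195994,  0.        ,  0.        ,  0.        ,  0.        ]), 'position': array([ 0.4317305 , -0.00216924,  1.5729646 ]), 'orientation': array([-3.01236426,  0.00999037, -1.57908635])}
```

View pics/scene0.png

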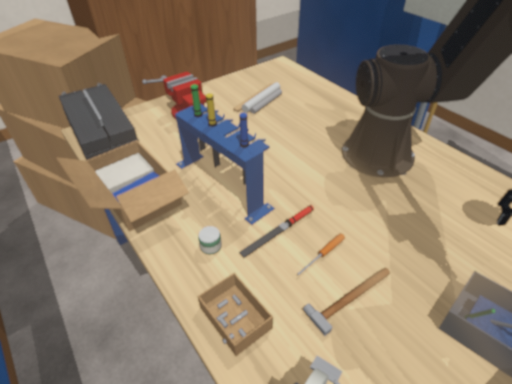

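View pics/top0.png

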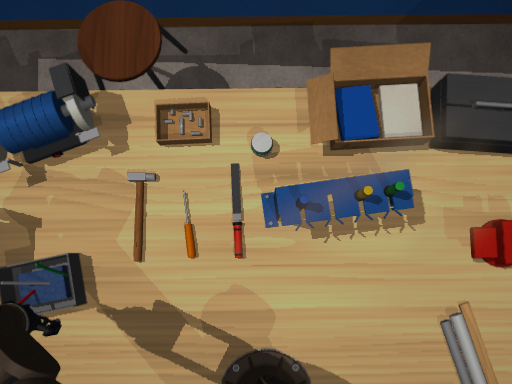

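The scene view shows the red file at about (280,230) with its tip away from the robot. The rack's free slot lies between the blue (243,130) and yellow (211,108) files. In the top view the file runs from the tip at (236,165) to the butt at (238,256), and the rail spans x 275–413 and y 172–225.

```bash
cat > h.py <<'E'
import numpy as np,cv2
from scipy.spatial.transform import Rotation as R
def pose(c,s=None):
    if "position" in c: return R.from_euler("xyz",c["orientation"]).as_matrix(),np.array(c["position"])
    T=np.eye(4);T[:3,:3]=R.from_euler("xyz",s["orientation"]).as_matrix();T[:3,3]=s["position"];T=T@np.array(c["hand_eye"])
    return T[:3,:3],T[:3,3]
def K(c): return np.array([[c["fx"],0,c["cx"]],[0,c["fy"],c["cy"]],[0,0,1.]])
def rays(c,px,s=None):
    Rm,p=pose(c,s);u=cv2.undistortPoints(np.array(px,float).reshape(-1,1,2),K(c),np.array(c["D"])).reshape(-1,2)
    return p,np.c_[u,np.ones(len(u))]@Rm.T
def plane(c,px,z,s=None):
    p,d=rays(c,px,s);return p+d*((z-p[2])/d[:,2])[:,None]
def proj(c,P,s=None):
    Rm,p=pose(c,s);return cv2.projectPoints((np.array(P,float).reshape(-1,3)-p)@Rm,np.zeros(3),np.zeros(3),K(c),np.array(c["D"]))[0].reshape(-1,2)
def tri(rs):
    A=0;b=0
    for p,d in rs:
        d=d/np.linalg.norm(d);M=np.eye(3)-np.outer(d,d);A=A+M;b=b+M@p
    return np.linalg.solve(A,b)
def big(m):
    n,l,st,ce=cv2.connectedComponentsWithStats(m.astype(np.uint8));i=1+np.argmax(st[1:,4]);return l==i
E
python3 - <<'E'
import pickle,numpy as np,cv2
from h import *
d=pickle.load(open("c0.pkl","rb"))
for n,(x0,x1,y0,y1) in dict(top=(220,260,150,270),scene=(235,325,195,265)).items():
    c=d[n];im=c["img"].astype(int);m=np.zeros(im.shape[:2],bool)
    red=(im[...,0]>110)&(im[...,1]<70)&(im[...,2]<80);m[y0:y1,x0:x1]=red[y0:y1,x0:x1]
    ys,xs=np.nonzero(m);P=plane(c,np.c_[xs,ys],.013);Q=P[:,:2]
    mu=Q.mean(0);w,v=np.linalg.eigh(np.cov(Q.T));a=v[:,1];a=a*-np.sign(a[0])
    t=(Q-mu)@a
    print(n,"red",len(xs),mu,"axis",a,"span",t.min(),t.max(),"mid",mu+a*(t.max()+t.min())/2)
c=d["top"];im=c["img"].astype(int);m=(im[...,2]>im[...,0]+40)&(im[...,2]>im[...,1]+25)
m[:,:255]=0;m[:165]=0;m[240:]=0;m[:,420:]=0
m=cv2.morphologyEx(big(m).astype(np.uint8),cv2.MORPH_CLOSE,np.ones((3,3)))
cn=max(cv2.findContours(m,0,2)[0],key=cv2.contourArea)
h=cv2.approxPolyDP(cv2.convexHull(cn),2,True)[:,0]
for p,q in zip(h,plane(c,h,.24)):print(p,q.round(4))
a=cv2.resize(c["img"][160:240,255:425],None,fx=4.7,fy=4.7,interpolation=2)
b=cv2.resize(d["scene"]["img"][80:170,165:285],None,fx=2.4,fy=2.4,interpolation=2)
o=np.zeros((600,800,3),np.uint8);o[:a.shape[0],:a.shape[1]]=a[:,:800];o[380:380+b.shape[0],:b.shape[1]]=b
cv2.imwrite("pics/rack.png",o[...,::-1])
E
```

```text
top red 183 [0.47396195 0.08243124] axis [-0.99968034 -0.02528284] span -0.04918060771749724 0.051131539681560395 mid [0.47298679 0.08240658]
scene red 19 [0.50800592 0.08434596] axis [-0.9968218  -0.07966362] span -0.012690350768117973 0.012188302646503127 mid [0.50825615 0.08436596]
[408 171] [ 0.652  -0.3948  0.24  ]
[413 206] [ 0.5563 -0.4038  0.24  ]
[401 215] [ 0.5324 -0.3704  0.24  ]
[296 229] [ 0.4974 -0.0875  0.24  ]
[282 225] [ 0.5085 -0.0501  0.24  ]
[275 188] [ 0.6088 -0.0326  0.24  ]
```

View pics/rack.png

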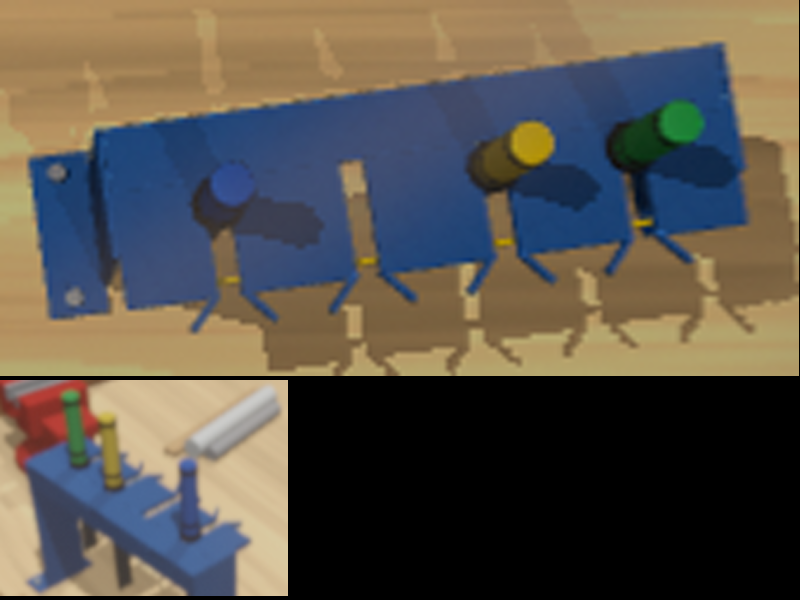

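The top-view crop shows the rail's corners at about crop (97,130), (725,43), (747,222) and (127,308). The free slot runs from its blind end at about (352,162) to its mouth at about (370,274), with the keeper at (368,261).

Run:
```python
import pickle,numpy as np,cv2
from h import *
d=pickle.load(open("c0.pkl","rb"));c=d["top"]
f=lambda p:(np.array(p,float)+.5)/4.7-.5+[255,160]
C=plane(c,f([(97,130),(725,43),(747,222),(127,308)]),.24)
print(C.round(4),np.linalg.norm(np.diff(np.r_[C,C[:1]],axis=0),axis=1))
e=[C[0]-C[1],C[3]-C[2]];ps=[np.arctan2(-v[0],v[1]) for v in e];print("yaw from edges",ps)
# slot edges: bright wood inside slot per row, left/right borders
im=c["img"].astype(int);wood=(im[...,0]>im[...,2]+15)
pts=[]
for y in range(196,215):
    xs=[x for x in range(323,338) if wood[y,x]]
    if xs: pts.append((np.mean(xs),y));
print(np.array(pts).round(1).tolist())
P=plane(c,pts,.24);print("slot line dir yaw",np.polyfit(P[:,0],P[:,1],1),P[[0,-1]])
S=plane(c,f([(352,160),(369,275),(368,261)]),.24);print(S)
o=C.mean(0);psi=np.mean(ps);rx=np.array([np.cos(psi),np.sin(psi)]);ry=np.array([-rx[1],rx[0]])
for s in S:print("rackframe",(s[:2]-o[:2])@rx,(s[:2]-o[:2])@ry)
```

```text
[[ 0.6108 -0.0333  0.24  ]
 [ 0.6581 -0.3974  0.24  ]
 [ 0.554  -0.4052  0.24  ]
 [ 0.5081 -0.0491  0.24  ]] [0.3672266  0.10439262 0.35897957 0.1039008 ]
yaw from edges [np.float64(0.12923296851726568), np.float64(0.12822262645866278)]
[[329.5, 196.0], [329.5, 197.0], [330.0, 198.0], [330.0, 199.0], [330.0, 200.0], [330.5, 201.0], [330.5, 202.0], [330.5, 203.0], [331.0, 204.0], [331.0, 205.0], [331.0, 206.0], [331.5, 207.0], [331.5, 208.0], [331.5, 209.0], [331.5, 210.0], [332.0, 211.0], [332.0, 212.0], [332.5, 213.0], [332.5, 214.0]]
slot line dir yaw [ 0.1363929  -0.25938741] [[ 0.58560095 -0.17952367  0.24      ]
 [ 0.53680614 -0.18630584  0.24      ]]
[[ 0.5919978  -0.17969265  0.24      ]
 [ 0.52571044 -0.18766421  0.24      ]
 [ 0.53373011 -0.18730944  0.24      ]]
rackframe 0.014473802308539433 0.04002784097657047
rackframe -0.05228842452019223 0.04063171902932496
rackframe -0.044289561703359556 0.03995404457510429
```

Call:
{"op": "servo_tool", "data": {"increments": [[-0.01,-0.01,0,-0.02],[-0.03,-0.03,0.0,-0.05],[-0.057,-0.056,0.0,-0.09],[-0.084,-0.082,0,-0.13],[-0.111,-0.108,0.0,-0.17],[-0.138,-0.135,0,-0.21],[-0.165,-0.161,0,-0.25],[-0.192,-0.188,0,-0.29],[-0.219,-0.214,0,-0.33],[-0.246,-0.24,0,-0.37],[-0.273,-0.267,0,-0.41],[-0.3,-0.293,0,-0.45]], "claw": 0.07, "squeeze": 60}}

```text
time_s: 1.1
position: [0.4236, 0.193, 0.2004]
orientation: [-3.141, -0.0, -3.13]
ft_force: [0.1, -0.2, -0.8]
finger_gap: 0.07
gripper_force: 0.0
```

Call:
{"op": "servo_tool", "data": {"increments": [[-0.012,-0.032,0.02,-0.016],[-0.024,-0.065,0.04,-0.016],[-0.036,-0.098,0.06,-0.016],[-0.041,-0.111,0.08,-0.016],[-0.041,-0.111,0.09,-0.016],[-0.041,-0.111,0.09,-0.016],[-0.041,-0.111,0.09,-0.016]]}}

```text
time_s: 1.68
position: [0.4651, 0.0841, 0.1102]
orientation: [-3.141, -0.002, -3.117]
ft_force: [-0.1, 0.5, 0.0]
finger_gap: 0.0701
gripper_force: 0.0
```

Run:
```python
from plant import sense,camera
import numpy as np,cv2
from h import *
s=sense();c=camera("wrist");im=c["img"].astype(int);print(s["position"],s["orientation"],c["hand_eye"])
m=(im[...,0]>100)&(im[...,1]<70)&(im[...,2]<80);m=big(cv2.morphologyEx(m.astype(np.uint8),cv2.MORPH_CLOSE,np.ones((25,25))))
ys,xs=np.nonzero(m);Q=plane(c,np.c_[xs,ys],.013,s)[:,:2]
r=cv2.minAreaRect(Q.astype(np.float32)*1000);print(r,len(xs),xs.min(),xs.max(),ys.min(),ys.max())
cv2.imwrite("pics/w1.png",c["img"][...,::-1])
```

```text
[0.46509211 0.08410284 0.11019083] [-3.14149865e+00 -1.66366860e-03 -3.11703379e+00] [[-6.80243754e-04 -9.49079486e-01 -3.15035976e-01  8.07494482e-02]
 [ 9.99998301e-01 -1.18530672e-03  1.41160924e-03 -6.28671349e-05]
 [-1.71314364e-03 -3.15034481e-01  9.49078680e-01 -1.73704865e-01]
 [ 0.00000000e+00  0.00000000e+00  0.00000000e+00  1.00000000e+00]]
((478.1483459472656, 85.08122253417969), (105.33956909179688, 20.053436279296875), 1.4587236642837524) 1924 241 262 143 244
```

View pics/w1.png

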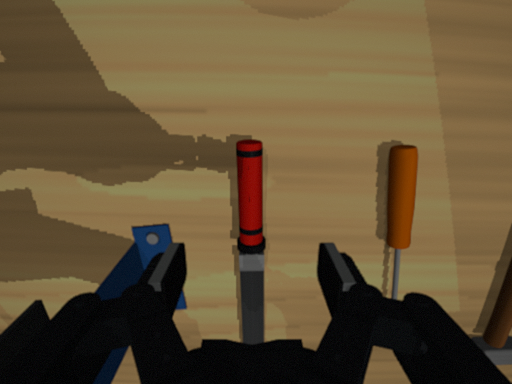

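The wrist view shows the handle from the butt at (249,143) to the guard at (251,244), centred between the open fingers. This agrees with the top view to about 3 mm, so I go down to grasp it.

Call:
{"op": "servo_tool", "data": {"increments": [[0,0,0.03,0],[0,0,0.06,0],[0,0,0.085,0],[0,0,0.1,0],[0,0,0.107,0],[0,0,0.107,0],[0,0,0.107,0]]}}

```text
time_s: 2.32
position: [0.4661, 0.0847, 0.0043]
orientation: [3.142, 0.001, -3.116]
ft_force: [-0.2, -0.2, 0.7]
finger_gap: 0.0701
gripper_force: 0.0
```

Call:
{"op": "servo_tool", "data": {"increments": [[0,0,0,0],[0,0,0,0],[0,0,0,0],[0,0,0,0],[0,0,0,0],[0,0,0,0],[0,0,0,0],[0,0,0,0],[0,0,0,0]], "claw": 0.01, "squeeze": 60}}

```text
time_s: 3.07
position: [0.4656, 0.0843, 0.0035]
orientation: [3.142, -0.0, -3.116]
ft_force: [-0.1, 0.5, -0.4]
finger_gap: 0.0099
gripper_force: 0.0
```

Run:
```python
from plant import sense,camera
import cv2,numpy as np
a=camera("wrist")["img"];b=camera("top")["img"]
b=cv2.resize(b[130:280,190:290],None,fx=2.56,fy=2.56,interpolation=2)
cv2.imwrite("pics/w2.png",np.hstack([a,b])[...,::-1])
```

```text
(no output)
```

View pics/w2.png

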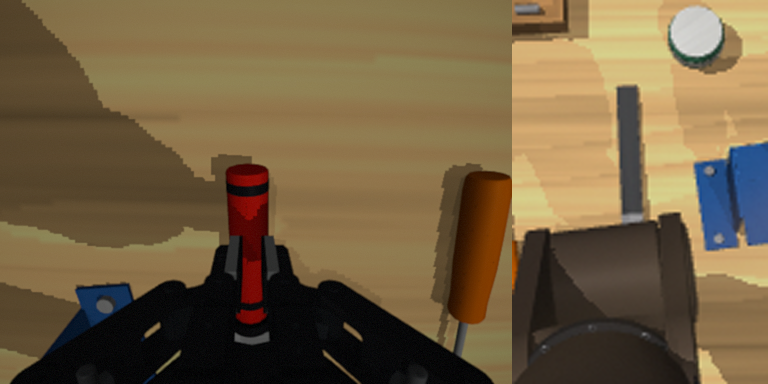

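Run:
```python
from plant import sense,camera
import numpy as np
from h import *
s=sense();c=camera("wrist");print(c["fx"],s["gripper_force"],s["finger_gap"])
for z in(.013,.025,.04):
    for x,w in((.424,.012),(.533,.015)):
        print(z,x,proj(c,[[x,.0835-w,z],[x,.0835+w,z]],s).round(0).tolist())
t=np.array(s["position"])
for dz in(0,.02,.04):print("pads",dz,proj(c,t+[[0,-.005,dz],[0,.005,dz]],s).round(0).tolist())
```

```text
290.25690832252343 0.0 0.010008025251457471
0.013 0.424 [[231.0, 167.0], [272.0, 168.0]]
0.013 0.533 [[227.0, 318.0], [269.0, 319.0]]
0.025 0.424 [[229.0, 172.0], [274.0, 173.0]]
0.025 0.533 [[225.0, 331.0], [270.0, 332.0]]
0.04 0.424 [[227.0, 180.0], [276.0, 181.0]]
0.04 0.533 [[223.0, 349.0], [272.0, 350.0]]
pads 0 [[244.0, 226.0], [259.0, 226.0]]
pads 0.02 [[243.0, 240.0], [260.0, 240.0]]
pads 0.04 [[242.0, 258.0], [261.0, 258.0]]
```

Call:
{"op": "servo_tool", "data": {"increments": [[0,0,0,0],[0,0,0,0],[0,0,0,0],[0,0,0,0]], "claw": 0.0}}

```text
time_s: 3.55
position: [0.4656, 0.0843, 0.0035]
orientation: [-3.142, -0.0, -3.116]
ft_force: [-0.1, 0.5, 0.6]
finger_gap: -0.0003
gripper_force: 0.0
```

Run:
```python
from plant import sense,camera
import cv2,numpy as np
a=camera("wrist")["img"];b=camera("scene")["img"]
a=cv2.resize(a[150:350,170:340],None,fx=2.6,fy=2.6,interpolation=2)
b=cv2.resize(b[150:280,220:340],None,fx=2.6,fy=2.6,interpolation=2)
o=np.zeros((520,760,3),np.uint8);o[:a.shape[0],:a.shape[1]]=a;o[:b.shape[0],445:445+b.shape[1]]=b[:,:315]
cv2.imwrite("pics/w3.png",o[...,::-1])
```

```text
(no output)
```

View pics/w3.png

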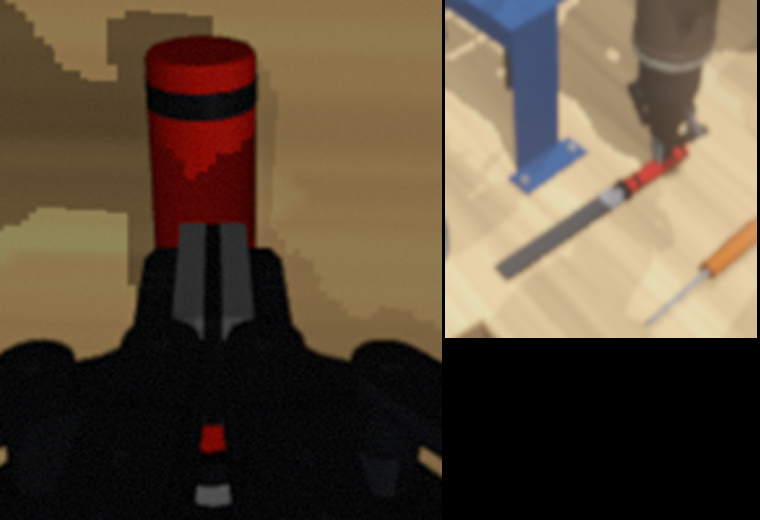

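Run:
```python
from plant import sense,camera
import numpy as np
from h import *
s=sense();c=camera("wrist");print(s["position"])
Rm=R.from_euler("xyz",s["orientation"]).as_matrix()
for x in(-.011,.011):
  for y in(.010,.035):
    for z in(0,-.01,-.02,-.03,-.04):
      print(x,y,z,proj(c,s["position"]+Rm@[x,y,z],s).round(0).tolist()[0])
im=c["img"];print(im[205:260:3,247].tolist())
```

```text
[0.4656388  0.08425633 0.00349821]
-0.011 0.01 0 [266.0, 241.0]
-0.011 0.01 -0.01 [267.0, 248.0]
-0.011 0.01 -0.02 [268.0, 257.0]
-0.011 0.01 -0.03 [269.0, 266.0]
-0.011 0.01 -0.04 [270.0, 276.0]
-0.011 0.035 0 [303.0, 241.0]
-0.011 0.035 -0.01 [306.0, 248.0]
-0.011 0.035 -0.02 [309.0, 256.0]
-0.011 0.035 -0.03 [312.0, 265.0]
-0.011 0.035 -0.04 [316.0, 276.0]
0.011 0.01 0 [267.0, 210.0]
0.011 0.01 -0.01 [268.0, 216.0]
0.011 0.01 -0.02 [268.0, 223.0]
0.011 0.01 -0.03 [269.0, 231.0]
0.011 0.01 -0.04 [271.0, 239.0]
0.011 0.035 0 [305.0, 210.0]
0.011 0.035 -0.01 [308.0, 216.0]
0.011 0.035 -0.02 [311.0, 223.0]
0.011 0.035 -0.03 [315.0, 231.0]
0.011 0.035 -0.04 [319.0, 239.0]
[[133, 10, 3], [136, 8, 3], [134, 11, 6], [135, 8, 2], [80, 4, 0], [85, 5, 5], [85, 7, 8], [85, 10, 4], [84, 2, 2], [84, 7, 3], [79, 18, 16], [46, 49, 48], [46, 47, 45], [47, 48, 47], [45, 47, 46], [46, 47, 46], [44, 44, 44], [45, 44, 44], [44, 43, 44]]
```

Run:
```python
from plant import sense,camera
import numpy as np,cv2
from h import *
s=sense();c=camera("scene");p=np.array(s["position"])
for dz in(0,.01,.02,.03,.04,.06):print(dz,proj(c,p+[0,0,dz]).round(1).tolist())
cv2.imwrite("pics/s4.png",cv2.resize(c["img"][170:240,270:340],None,fx=8,fy=8,interpolation=2)[...,::-1])
```

```text
0 [[302.2, 216.6]]
0.01 [[302.4, 214.5]]
0.02 [[302.6, 212.5]]
0.03 [[302.8, 210.4]]
0.04 [[303.0, 208.3]]
0.06 [[303.4, 204.0]]
```

View pics/s4.png

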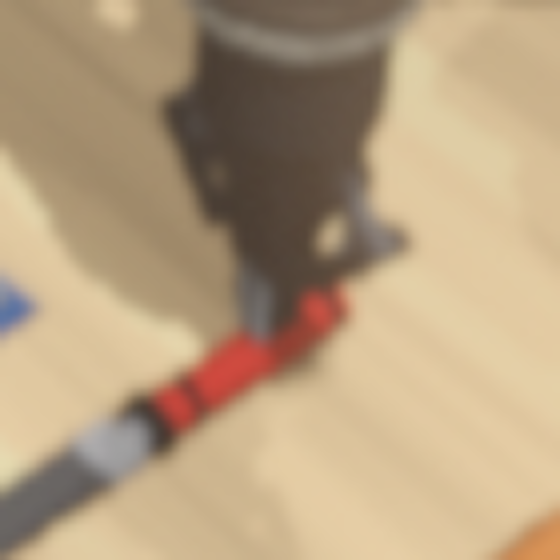

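The scene crop shows the finger ends at about pixel (304,212), just above the handle, although the TCP reads z = 0.0035. The real fingertips therefore end about 20 mm or more short of the reported TCP. I reopen and go down 15 mm while watching the force.

Call:
{"op": "servo_tool", "data": {"increments": [[0,0,0,0],[0,0,0,0],[0,0,0,0],[0,0,0,0],[0,0,0,0],[0,0,0.003,0],[0,0,0.006,0],[0,0,0.009,0],[0,0,0.012,0],[0,0,0.015,0],[0,0,0.015,0],[0,0,0.015,0]], "claw": 0.045}}

```text
time_s: 4.75
position: [0.4655, 0.0842, -0.0118]
orientation: [-3.142, -0.001, -3.116]
ft_force: [0.1, -0.7, 0.2]
finger_gap: 0.0449
gripper_force: 0.0
```

Call:
{"op": "servo_tool", "data": {"increments": [[0,0,0.002,0],[0,0,0.004,0],[0,0,0.005,0],[0,0,0.005,0]]}}

```text
time_s: 5.08
position: [0.4655, 0.0842, -0.0167]
orientation: [-3.142, -0.0, -3.116]
ft_force: [1.0, 0.4, -0.8]
finger_gap: 0.0451
gripper_force: 0.0
```

Call:
{"op": "servo_tool", "data": {"increments": [[0,0,0,0],[0,0,0,0],[0,0,0,0],[0,0,0,0],[0,0,0,0],[0,0,0,0]], "claw": 0.02, "squeeze": 20}}

```text
time_s: 5.58
position: [0.4656, 0.0843, -0.0164]
orientation: [3.142, 0.0, -3.116]
ft_force: [-0.6, 0.1, 1.8]
finger_gap: 0.0229
gripper_force: 21.7
```

Call:
{"op": "servo_tool", "data": {"increments": [[0,0,0,0],[0,0,0,0],[0,0,0,0],[0,0,0,0],[0,0,0.002,0],[0,0,0.004,0],[0,0,0.006,0],[0,0,0.006,0],[0,0,0.006,0]], "claw": 0.04}}

```text
time_s: 6.33
position: [0.4655, 0.0843, -0.0227]
orientation: [-3.142, -0.0, -3.116]
ft_force: [-0.5, -0.7, -0.2]
finger_gap: 0.04
gripper_force: 0.0
```

Call:
{"op": "servo_tool", "data": {"increments": [[0,0,0,0],[0,0,0,0],[0,0,0,0],[0,0,0,0],[0,0,0,0],[0,0,0,0]], "claw": 0.02}}

```text
time_s: 6.83
position: [0.4657, 0.0843, -0.0224]
orientation: [3.142, 0.0, -3.116]
ft_force: [-1.1, 0.1, 1.7]
finger_gap: 0.0231
gripper_force: 21.6
```

The gap is now 23 mm at both depths, so the handle is properly between the pads. The finger ends must be 23–28 mm short of the reported TCP, so I will reference heights to this grasp (handle axis ≈ TCP z + 35 mm). Next I firm the grip and lift.

Call:
{"op": "servo_tool", "data": {"increments": [[0,0,0,0],[0,0,0,0],[0,0,0,0],[0,0,-0.01,0],[0,0,-0.025,0],[0,0,-0.045,0],[0,0,-0.065,0],[0,0,-0.085,0],[0,0,-0.105,0],[0,0,-0.125,0],[0,0,-0.145,0],[0,0,-0.165,0]], "squeeze": 80}}

```text
time_s: 7.83
position: [0.4649, 0.0841, 0.144]
orientation: [-3.142, -0.001, -3.117]
ft_force: [0.6, 0.5, -3.7]
finger_gap: 0.0213
gripper_force: 71.6
```

Call:
{"op": "servo_tool", "data": {"increments": [[0,0,-0.02,0],[0,0,-0.04,0],[0,0,-0.06,0],[0,0,-0.08,0],[0,0,-0.1,0],[0,0,-0.12,0],[0,0,-0.14,0],[0,0,-0.15,0],[0,0,-0.155,0],[0,0,-0.155,0],[0,0,-0.155,0]]}}

```text
time_s: 8.75
position: [0.4651, 0.0842, 0.2968]
orientation: [-3.142, -0.001, -3.116]
ft_force: [-0.6, 0.7, -3.7]
finger_gap: 0.0214
gripper_force: 71.7
```

Run:
```python
from plant import sense,camera
import numpy as np,cv2
s=sense();print(s["ft_force"],s["wrist_torque"],s["gripper_force"],s["finger_gap"])
a=camera("scene")["img"];b=camera("wrist")["img"]
o=np.zeros((384,800,3),np.uint8);o[:,:400]=a[:,112:];o[:,400:]=b[:,56:456]
cv2.imwrite("pics/l5.png",o[...,::-1])
```

```text
[-0.62574158  0.71645655 -3.73525068] [-0.0214663   0.45267499  0.00727916] 71.68256521224976 0.021448779450873957
```

View pics/l5.png

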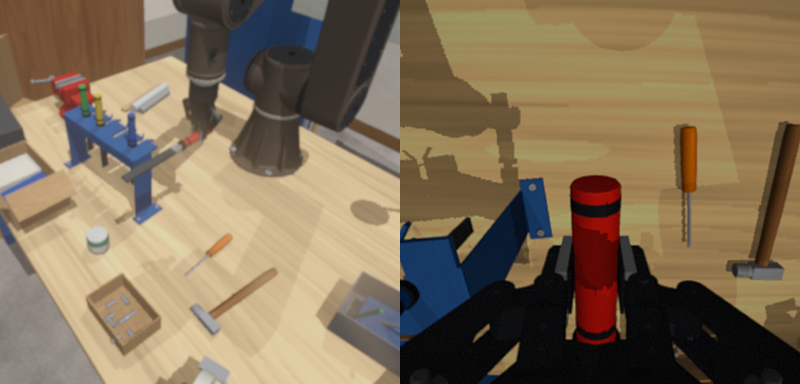

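Call:
{"op": "servo_tool", "data": {"increments": [[0,0,0,0],[0,0,0,0],[0,0,0,0]], "claw": 0.0225, "squeeze": 20}}

```text
time_s: 9.1
position: [0.4656, 0.0842, 0.2971]
orientation: [-3.142, -0.001, -3.116]
ft_force: [0.2, -0.0, -2.4]
finger_gap: 0.0224
gripper_force: 35.2
```

Call:
{"op": "servo_tool", "data": {"increments": [[0,0,0,0],[0,0,0,0],[0,0,0,0]], "claw": 0.0232}}

```text
time_s: 9.35
position: [0.4655, 0.0842, 0.2974]
orientation: [-3.142, -0.0, -3.116]
ft_force: [-2.4, -0.1, -4.5]
finger_gap: 0.0231
gripper_force: 20.8
```

```bash
python3 -c "
from plant import sense
s=sense();print(s['ft_force'],s['wrist_torque'],s['gripper_force'],s['finger_gap'])"
```

```text
[-2.44662899 -0.0603894  -4.52554298] [-0.01868505  0.44080977  0.03216763] 20.81398755311966 0.02309494219223097
```

Call:
{"op": "servo_tool", "data": {"increments": [[0,0,0,0],[0,0,0,0],[0,0,0,0]], "claw": 0.0236}}

```text
time_s: 9.6
position: [0.4656, 0.0843, 0.2976]
orientation: [-3.142, 0.0, -3.116]
ft_force: [-0.6, 0.3, -1.8]
finger_gap: 0.0236
gripper_force: 4.7
```

```bash
python3 -c "
from plant import sense
s=sense();print(s['ft_force'],s['wrist_torque'],s['gripper_force'],s['finger_gap'])"
```

```text
[-0.64014258  0.29862326 -1.78442543] [-0.00435363  0.13570015  0.00636781] 4.65127632021904 0.02363445677918172
```

Call:
{"op": "servo_tool", "data": {"increments": [[0,0,0,0],[0,0,0,0],[0,0,0,0],[0,0,0,0]], "claw": 0.0235}}

```text
time_s: 9.93
position: [0.4658, 0.0843, 0.2976]
orientation: [3.142, 0.0, -3.116]
ft_force: [-0.2, -0.4, -3.3]
finger_gap: 0.0237
gripper_force: 3.9
```

```bash
cat > hang.py <<'E'
from plant import sense,camera
from h import *
def look(save=None):
    s=sense();print(s["position"],s['ft_force'],s['wrist_torque'],s['gripper_force'],s['finger_gap'])
    t,c=camera("top"),camera("scene")
    if save: cv2.imwrite(save,np.hstack([c["img"][:,112:],t["img"][:,110:510]])[...,::-1])
    im=c["img"].astype(int);m=(im[...,0]>90)&(im[...,1]<70)&(im[...,2]<80)
    g=proj(c,np.array(s["position"])+[0,0,.035])[0].astype(int);w=np.zeros_like(m);w[max(0,g[1]-60):g[1]+60,max(0,g[0]-40):g[0]+40]=1
    ys,xs=np.nonzero(m&(w>0));print("red px",len(xs),xs.min() if len(xs) else 0,xs.max() if len(xs) else 0,ys.min() if len(xs) else 0,ys.max() if len(xs) else 0,"grip px",g)
    return s,c,t
if __name__=="__main__":
    import sys;look(sys.argv[1] if len(sys.argv)>1 else None)
E
python3 hang.py pics/h6.png
```

```text
[0.46582229 0.08427704 0.297561  ] [-0.19750785 -0.40851849 -3.31462564] [ 0.0272446  -0.15166195  0.04761576] 3.9137452840805054 0.023731156036005823
red px 0 0 0 0 0 grip px [310 136]
```

View pics/h6.png

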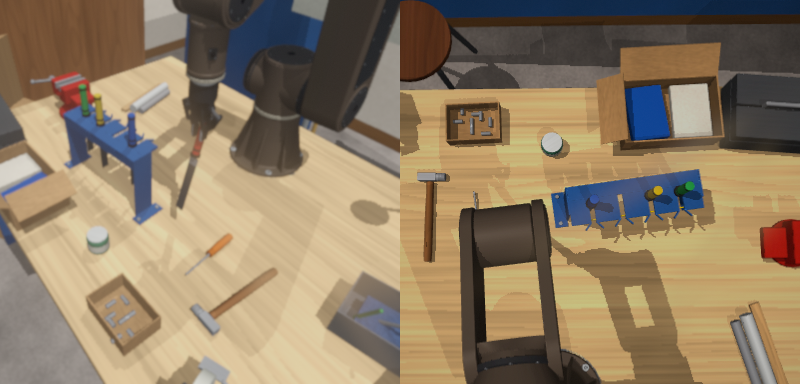

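The view shows the file swung down below the gripper, with its tip at about pixel (292,205) and still swinging. I let it settle.

Call:
{"op": "servo_tool", "data": {"increments": [[0,0,0,0],[0,0,0,0],[0,0,0,0],[0,0,0,0],[0,0,0,0],[0,0,0,0]]}}

```text
time_s: 10.53
position: [0.4658, 0.0843, 0.2976]
orientation: [3.142, 0.0, -3.116]
ft_force: [-0.3, 0.1, -0.1]
finger_gap: 0.0236
gripper_force: 0.0
```

```bash
cat > file_pose.py <<'E'
# detect the held file: blade/handle silhouette in the scene view by differencing against initial image is hard -> use red handle + grey blade
from plant import sense,camera
from h import *
s=sense();print(np.round(s["position"],4),np.round(s['ft_force'],2),np.round(s['wrist_torque'],3),s['gripper_force'],s['finger_gap'])
c=camera("scene");im=c["img"].astype(int);P=np.array(s["position"])
hsv=cv2.cvtColor(c["img"],cv2.COLOR_RGB2HSV)
g=proj(c,P+[0,0,.035])[0];lo=proj(c,P+[0,0,-.23])[0]
x0,x1,y0,y1=int(min(g[0],lo[0])-40),int(max(g[0],lo[0])+40),int(g[1]-25),int(lo[1]+25)
red=((hsv[...,0]<6)|(hsv[...,0]>172))&(hsv[...,1]>140)&(hsv[...,2]>70)
gray=(hsv[...,1]<70)&(hsv[...,2]>25)&(hsv[...,2]<150)
for n,m in(("red",red),("gray",gray)):
    w=np.zeros(m.shape,bool);w[y0:y1,x0:x1]=m[y0:y1,x0:x1]
    if n=="gray": w[:int(g[1]+25)]=0
    w=big(w);ys,xs=np.nonzero(w)
    print(n,len(xs),"x",xs.min(),xs.max(),"y",ys.min(),ys.max())
    rows=sorted(set(ys))
    print([(int(r),round(float(xs[ys==r].mean()),1),int((ys==r).sum())) for r in rows[::5]])
    k=np.array([xs[ys==r].mean() for r in rows]);f=np.polyfit(rows,k,1);print("slope dx/dy",f[0])
print("plumb px: top",g,"bottom",lo,"slope",(lo-g)[0]/(lo-g)[1])
E
python3 file_pose.py
```

```text
[0.4658 0.0843 0.2976] [-0.31  0.11 -0.1 ] [ 0.046  0.003 -0.029] 0.0 0.023594971514152786
red 8 x 307 310 y 149 150
[(149, 308.5, 4)]
slope dx/dy -8.826990620575466e-14
gray 35 x 263 264 y 161 179
[(161, 263.5, 2), (166, 263.5, 2), (171, 263.5, 2), (176, 263.5, 2)]
slope dx/dy -0.02105263157894466
plumb px: top [310.27635401 136.02895289] bottom [303.49700495 203.16925228] slope -0.10097287509113655
```

The grip force is now 0, so the file has slipped out. I search for it by colour in all the cameras.

Run:
```python
from plant import sense,camera
from h import *
import pickle
s=sense();D={}
for n in("scene","top","wrist"):
    c=camera(n);D[n]=c;hsv=cv2.cvtColor(c["img"],cv2.COLOR_RGB2HSV)
    red=(((hsv[...,0]<5)|(hsv[...,0]>172))&(hsv[...,1]>170)&(hsv[...,2]>70)).astype(np.uint8)
    N,l,st,ce=cv2.connectedComponentsWithStats(cv2.morphologyEx(red,cv2.MORPH_CLOSE,np.ones((7,7))))
    for i in range(1,N):
        if st[i,4]>25: print(n,st[i].tolist(),ce[i].round(1),plane(c,[ce[i]],.013,s)[0].round(3))
pickle.dump((s,D),open("drop.pkl","wb"))
o=np.hstack([D["scene"]["img"][:,112:],D["wrist"]["img"][:,56:456]]);cv2.imwrite("pics/d7.png",o[...,::-1])
```

```text
scene [165, 72, 23, 10, 53] [176.6  75.6] [ 0.343 -1.07   0.013]
scene [167, 81, 33, 23, 314] [183.5  92.4] [ 0.398 -0.89   0.013]
scene [200, 91, 5, 10, 26] [201.7  96.5] [ 0.345 -0.802  0.013]
top [471, 220, 41, 47, 1509] [494.2 243.1] [ 0.459 -0.721  0.013]
top [11, 290, 24, 21, 82] [ 21.8 300.6] [0.293 0.755 0.013]
wrist [245, 208, 23, 99, 1778] [256.  257.2] [0.66  0.098 0.013]
```

View pics/d7.png

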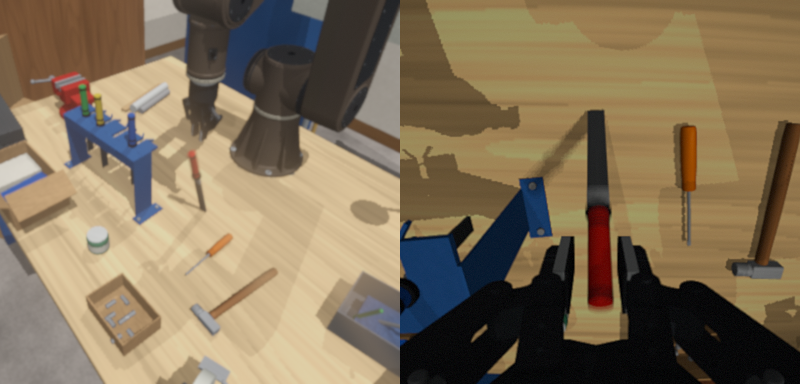

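The picture shows the file has just dropped and is toppling away from the robot, with its tip on the bench at scene (315,210). It can't be caught. I open, rise and let it come to rest before picking it up again.

Call:
{"op": "servo_tool", "data": {"increments": [[0,0,-0.02,0],[0.0,0,-0.04,0],[0.0,0,-0.06,0],[0.0,0,-0.08,0],[0.0,0,-0.08,0],[0,0,-0.08,0],[0,0,-0.08,0],[0,0,-0.08,0],[0,0,-0.08,0],[0,0,-0.08,0],[0,0,-0.08,0],[0,0,-0.08,0]], "claw": 0.07}}

```text
time_s: 11.73
position: [0.4656, 0.0842, 0.3772]
orientation: [-3.142, -0.0, -3.116]
ft_force: [0.5, -0.5, 0.9]
finger_gap: 0.07
gripper_force: 0.0
```

```bash
cat > find.py <<'E'
from plant import sense,camera
from h import *
import pickle
s=sense();print(s["position"],s["orientation"]);d0=pickle.load(open("c0.pkl","rb"))
for n in("scene","top","wrist"):
    c=camera(n);hsv=cv2.cvtColor(c["img"],cv2.COLOR_RGB2HSV)
    red=(((hsv[...,0]<6)|(hsv[...,0]>172))&(hsv[...,1]>150)&(hsv[...,2]>60)).astype(np.uint8)
    N,l,st,ce=cv2.connectedComponentsWithStats(cv2.morphologyEx(red,cv2.MORPH_CLOSE,np.ones((11,11))))
    for i in range(1,N):
        if st[i,4]<40: continue
        p=plane(c,[ce[i]],.013,s)[0]
        if abs(p[1])>.5: continue
        ys,xs=np.nonzero((l==i)&(red>0));Q=plane(c,np.c_[xs,ys],.013,s)[:,:2]
        (cx,cy),wh,a=cv2.minAreaRect(Q.astype(np.float32)*1000);w,v=np.linalg.eigh(np.cov(Q.T))
        print(n,st[i].tolist(),"ctr",round(cx,1),round(cy,1),"size",np.round(wh,1),"axis",v[:,1].round(3))
    if n=="top":
        for nm,(x0,y0,x1,y1) in dict(hammer=(125,165,160,265),driver=(178,185,200,262),tin=(245,128,278,160),rack=(290,170,415,232)).items():
            print(nm,np.abs(c["img"][y0:y1,x0:x1].astype(int)-d0["top"]["img"][y0:y1,x0:x1]).mean().round(1))
E
python3 find.py
```

```text
[0.46555925 0.08423533 0.37724399] [-3.14151000e+00 -4.42915180e-04 -3.11636051e+00]
scene [243, 234, 29, 20, 168] ctr 659.3 93.7 size [105.4  21.9] axis [-1.    -0.017]
top [229, 164, 9, 32, 222] ctr 667.7 94.5 size [101.   22.2] axis [-0.999 -0.052]
hammer 8.7
driver 54.4
tin 16.1
rack 10.7
wrist [249, 220, 12, 46, 451] ctr 673.6 97.0 size [105.1  21.3] axis [-0.999 -0.039]
```

Call:
{"op": "servo_tool", "data": {"increments": [[-0.01,0,0.01,0],[-0.03,0.002,0.03,0],[-0.055,0.003,0.055,0],[-0.08,0.004,0.08,0],[-0.105,0.005,0.105,0],[-0.13,0.006,0.13,0],[-0.155,0.007,0.155,0],[-0.175,0.007,0.175,0],[-0.185,0.007,0.195,0],[-0.19,0.007,0.215,0],[-0.19,0.007,0.22,0],[-0.19,0.007,0.22,0]]}}

```text
time_s: 12.88
position: [0.6542, 0.0959, 0.155]
orientation: [-3.141, -0.004, -3.116]
ft_force: [-0.4, 0.1, 0.8]
finger_gap: 0.0698
gripper_force: 0.0
```

```bash
python3 find.py
python3 - <<'E'
from plant import sense,camera
from h import *
s=sense();c=camera("wrist");hsv=cv2.cvtColor(c["img"],cv2.COLOR_RGB2HSV)
for x in np.arange(.56,.78,.012):
    L=[(x,.0945+k,.01) for k in np.arange(-.024,.025,.003)]
    px=proj(c,L,s).round().astype(int);print(round(x,3),[(int(hsv[v,u,0]),int(hsv[v,u,1]),int(hsv[v,u,2])) if 0<=v<384 and 0<=u<512 else None for u,v in px][::2])
E
```

```text
[0.65422629 0.09586226 0.15497493] [-3.14129605 -0.00387996 -3.11646448]
scene [243, 234, 28, 20, 168] ctr 659.3 93.7 size [105.4  21.9] axis [-1.    -0.023]
top [230, 178, 8, 18, 117] ctr 645.0 93.9 size [22.3 54.5] axis [-1.    -0.024]
hammer 22.2
driver 70.4
tin 48.5
rack 22.9
wrist [240, 137, 22, 91, 1776] ctr 667.8 96.1 size [106.5  22.5] axis [-0.999 -0.047]
0.56 [(19, 121, 143), (18, 126, 95), (60, 6, 43), (0, 0, 43), (90, 11, 45), (75, 12, 44), (18, 124, 134), (18, 120, 147), (18, 122, 149)]
0.572 [(22, 107, 145), (18, 123, 104), (75, 12, 44), (90, 6, 45), (75, 11, 45), (150, 11, 47), (18, 122, 151), (24, 102, 148), (25, 103, 149)]
0.584 [(25, 99, 144), (19, 123, 110), (30, 3, 101), (60, 5, 104), (60, 2, 104), (0, 0, 105), (19, 92, 138), (26, 98, 149), (26, 98, 149)]
0.596 [(23, 102, 145), (17, 127, 104), (60, 2, 104), (15, 5, 105), (0, 0, 104), (30, 2, 103), (18, 94, 136), (22, 108, 149), (23, 107, 150)]
0.608 [(20, 115, 144), (18, 124, 99), (18, 132, 60), (60, 6, 44), (75, 11, 45), (15, 85, 24), (17, 123, 62), (18, 119, 152), (18, 124, 150)]
0.62 [(19, 117, 150), (18, 124, 
[... 1335 characters left out ...]
, (22, 107, 152), (21, 112, 148), (18, 122, 144), (20, 116, 145), (18, 122, 142), (20, 111, 152)]
0.74 [(22, 108, 151), (22, 108, 151), (22, 110, 150), (22, 109, 150), (21, 109, 150), (22, 109, 150), (21, 110, 150), (21, 110, 151), (21, 110, 150)]
0.752 [(22, 105, 150), (23, 108, 151), (22, 109, 150), (22, 110, 148), (24, 104, 149), (24, 105, 150), (23, 103, 149), (23, 105, 150), (23, 104, 150)]
0.764 [(25, 103, 149), (25, 102, 150), (25, 102, 148), (25, 101, 149), (25, 103, 149), (24, 100, 150), (25, 100, 150), (18, 118, 151), (18, 122, 151)]
0.776 [(21, 110, 150), (20, 114, 148), (21, 112, 150), (21, 113, 151), (21, 109, 150), (21, 110, 151), (21, 114, 148), (18, 122, 144), (18, 124, 142)]
```

The file lies flat with its butt away from the robot: guard at about x 0.61 and handle centre at about (0.667, 0.095). I grasp it again about 8 mm on the butt side of centre.

Call:
{"op": "servo_tool", "data": {"increments": [[-0.01,0,0.02,-0.015],[-0.019,0,0.05,-0.015],[-0.019,0,0.08,-0.015],[-0.019,0,0.11,-0.015],[-0.019,0,0.135,-0.015],[-0.019,0,0.155,-0.015],[-0.019,0,0.168,-0.015],[-0.019,0,0.175,-0.015],[-0.019,0,0.178,-0.015],[-0.019,0,0.178,-0.015],[-0.019,0,0.178,-0.015]], "claw": 0.05}}

```text
time_s: 14.0
position: [0.6753, 0.0966, -0.0192]
orientation: [3.141, 0.002, -3.101]
ft_force: [-0.3, 0.0, 0.5]
finger_gap: 0.0498
gripper_force: 0.0
```

Call:
{"op": "servo_tool", "data": {"increments": [[0,0,0,0],[0,0,0,0],[0,0,0,0],[0,0,0,0],[0,0,0,0],[0,0,0,0],[0,0,0,0]], "claw": 0.02, "squeeze": 80}}

```text
time_s: 14.58
position: [0.6752, 0.0965, -0.0199]
orientation: [3.142, 0.001, -3.101]
ft_force: [2.3, -0.6, 5.9]
finger_gap: 0.0215
gripper_force: 68.9
```

Call:
{"op": "servo_tool", "data": {"increments": [[0,0,-0.01,0],[0,0,-0.03,0],[0,0,-0.055,0],[0,0,-0.085,0],[0,0,-0.115,0],[0,0,-0.145,0],[0,0,-0.175,0],[0,0,-0.205,0],[0,0,-0.235,0],[0,0,-0.265,0],[0,0,-0.29,0],[0,0,-0.31,0]]}}

```text
time_s: 15.58
position: [0.6743, 0.0966, 0.2925]
orientation: [3.141, 0.002, -3.101]
ft_force: [0.4, -0.2, -3.5]
finger_gap: 0.0215
gripper_force: 68.2
```

Call:
{"op": "servo_tool", "data": {"increments": [[0,0,-0.01,0],[0,0,-0.01,0],[0,0,-0.01,0],[0,0,-0.01,0]], "claw": 0.0228, "squeeze": 20}}

```text
time_s: 15.92
position: [0.6733, 0.0964, 0.2977]
orientation: [-3.141, -0.003, -3.101]
ft_force: [-2.1, -0.8, -4.1]
finger_gap: 0.0227
gripper_force: 23.2
```

```bash
cat > st.py <<'E'
from plant import sense
import numpy as np
s=sense();print(np.round(s['position'],4),np.round(s['ft_force'],2),np.round(s['wrist_torque'],3),s['gripper_force'],s['finger_gap'])
E
python3 st.py
```

```text
[0.6733 0.0964 0.2977] [-2.07 -0.82 -4.09] [-0.029  0.03   0.057] 23.170973360538483 0.022673912967232448
```

Call:
{"op": "servo_tool", "data": {"increments": [[0,0,0,0],[0,0,0,0],[0,0,0,0]]}}

```text
time_s: 16.17
position: [0.6742, 0.0965, 0.2987]
orientation: [-3.141, -0.001, -3.101]
ft_force: [-0.5, -0.0, 0.4]
finger_gap: 0.0231
gripper_force: 0.0
```

```bash
python3 st.py; python3 file_pose.py
```

```text
[0.6742 0.0965 0.2987] [-0.51 -0.02  0.44] [-0.059  0.009  0.017] 0.0 0.0231419759557953
[0.6742 0.0965 0.2987] [-0.51 -0.02  0.44] [-0.059  0.009  0.017] 0.0 0.0231419759557953
red 264 x 232 248 y 173 210
[(173, 243.5, 2), (178, 245.5, 6), (183, 243.5, 8), (188, 241.5, 8), (193, 240.0, 7), (198, 238.0, 7), (203, 236.5, 8), (208, 235.0, 7)]
slope dx/dy -0.3175402122770538
gray 431 x 211 237 y 212 258
[(212, 229.5, 2), (217, 232.0, 9), (222, 231.0, 9), (227, 228.5, 8), (232, 227.0, 7), (237, 224.0, 11), (242, 220.5, 14), (247, 220.0, 10), (252, 218.5, 10), (257, 218.5, 6)]
slope dx/dy -0.36780402760976383
plumb px: top [251.58162051 166.64655497] bottom [253.51510132 234.45503393] slope 0.02851385008733803
```

It slipped out again while swinging, because the grip is too close to the fingertips. I rise, let the file rest, and next time grip deeper and ease more slowly.

Call:
{"op": "servo_tool", "data": {"increments": [[0.02,0,-0.02,0],[0.04,0,-0.04,0],[0.06,0,-0.06,0],[0.09,0,-0.06,0],[0.12,0,-0.06,0],[0.14,0,-0.06,0],[0.15,0,-0.06,0],[0.15,0,-0.06,0],[0.15,0,-0.06,0],[0.15,0,-0.06,0],[0.15,0,-0.06,0],[0.15,0,-0.06,0]], "claw": 0.05}}

```text
time_s: 17.22
position: [0.5253, 0.0905, 0.3591]
orientation: [-3.142, -0.0, -3.102]
ft_force: [-0.1, -0.4, 0.5]
finger_gap: 0.0501
gripper_force: 0.0
```

```bash
python3 find.py
python3 - <<'E'
import pickle
from plant import camera
from h import *
c=camera("scene");d0=pickle.load(open("c0.pkl","rb"))["scene"]["img"].astype(int)
for nm,(x0,y0,x1,y1) in dict(hammer=(300,265,392,335),driver=(295,232,347,278),tin=(195,224,224,256),rackfiles=(175,80,272,160)).items():
    print(nm,np.abs(c["img"][y0:y1,x0:x1].astype(int)-d0[y0:y1,x0:x1]).mean().round(1))
hsv=cv2.cvtColor(c["img"],cv2.COLOR_RGB2HSV)
E
```

```text
[0.52530311 0.09049193 0.35907298] [-3.14150541e+00 -4.79708705e-04 -3.10152626e+00]
scene [261, 226, 25, 18, 140] ctr 595.6 94.0 size [98.  18.9] axis [-0.997 -0.071]
hammer 10.0
driver 66.2
tin 20.2
rack 13.0
wrist [247, 158, 13, 55, 614] ctr 603.5 97.3 size [105.9  21.2] axis [-1.    -0.026]
hammer 6.6
driver 5.1
tin 4.3
rackfiles 4.1
```

Call:
{"op": "servo_tool", "data": {"increments": [[-0.015,0.001,0.03,0],[-0.035,0.002,0.06,0],[-0.055,0.003,0.095,0],[-0.06,0.003,0.13,0],[-0.06,0.003,0.16,0],[-0.06,0.003,0.185,0],[-0.06,0.003,0.2,0],[-0.06,0.003,0.2,0],[-0.06,0.003,0.2,0]]}}

```text
time_s: 18.17
position: [0.5841, 0.0958, 0.1592]
orientation: [-3.141, -0.001, -3.101]
ft_force: [-0.4, -0.6, 0.5]
finger_gap: 0.0497
gripper_force: 0.0
```

```bash
python3 find.py | grep -v -E "ham|dri|tin|rack"
python3 - <<'E'
from plant import sense,camera
from h import *
s=sense();c=camera("wrist");hsv=cv2.cvtColor(c["img"],cv2.COLOR_RGB2HSV)
def k(p):
    h,S,v=[int(q) for q in p]
    return "R" if S>150 and(h<6 or h>172) else "k" if v<35 else "g" if S<40 else "."
for x in np.arange(.50,.73,.006):
    px=proj(c,[(x,.096+q,.012) for q in np.arange(-.024,.025,.002)],s).round().astype(int)
    print(round(x,3),"".join(k(hsv[v,u]) if 0<=v<384 and 0<=u<512 else "?" for u,v in px))
E
```

```text
[0.58414571 0.09584763 0.15917783] [-3.14147547e+00 -1.36812027e-03 -3.10141465e+00]
scene [261, 226, 25, 18, 140] ctr 595.6 94.0 size [98.  18.9] axis [-0.998 -0.07 ]
top [230, 206, 7, 12, 64] ctr 565.5 95.6 size [18.9 34.8] axis [-0.979  0.206]
wrist [242, 138, 21, 90, 1745] ctr 599.9 97.2 size [106.9  22.3] axis [-1.    -0.026]
0.5 .........................
0.506 .........................
0.512 .........................
0.518 .........................
0.524 .........................
0.53 .........................
0.536 .........................
0.542 .........................
0.548 .............R...........
0.554 .......RRRRRRRRRRR.......
0.56 .......kkkkkkkkkkk.......
0.566 .......RRRRRRRRRRR.......
0.572 .......RRRRRRRRRRR.......
0.578 .......RRRRRRRRRRR.......
0.584 .......RRRRRRRRRRR.......
0.59 .......RRRRRRRRRRRR......
0.596 .......RRRRRRRRRRRR......
0.602 .......RRRRRRRRRRRR......
0.608 .......RRRRRRRRRRRR......
0.614 .......RRRRRRRRRRRR......
0.62 ........RRRRRRRRRRR......
0.626 ........RRRRRRRRRRR......
0.632 ........RRRRRRRRRRR......
0.638 ........RRRRRRRRRRR......
0.644 ........RRkkRRRRRRR......
0.65 .......RRRRRRRRRRRRRk....
0.656 .......kkRRRRRRRRRkkk....
0.662 ........kkkkkkkkkkkk.....
0.668 ........gggggggggggg.....
0.674 ........ggggggggggggg....
0.68 ........ggggggggggggg....
0.686 ........gggggggggggg.....
0.692 ........gggggggggggg.....
0.698 ........gggggggggggg.....
0.704 ........gggggggggggg.....
0.71 .........ggggggggggg.....
0.716 ........ggggggggggggg....
0.722 ........ggggggggggggg....
0.728 .........gggggggggggg....
```

Call:
{"op": "servo_tool", "data": {"increments": [[0,0.001,0.03,0],[0,0.001,0.06,0],[0,0.001,0.09,0],[0,0.001,0.12,0],[0,0.001,0.145,0],[0,0.001,0.165,0],[0,0.001,0.177,0],[0,0.001,0.181,0],[0,0.001,0.183,0],[0,0.001,0.183,0]], "claw": 0.035}}

```text
time_s: 19.2
position: [0.5851, 0.097, -0.0227]
orientation: [3.142, 0.001, -3.101]
ft_force: [0.2, 0.4, -0.5]
finger_gap: 0.0349
gripper_force: 0.0
```

Call:
{"op": "servo_tool", "data": {"increments": [[0,0,0.001,0],[0,0,0.002,0],[0,0,0.003,0],[0,0,0.003,0]]}}

```text
time_s: 19.53
position: [0.5846, 0.0969, -0.0261]
orientation: [3.142, 0.001, -3.101]
ft_force: [-0.6, -0.2, -0.3]
finger_gap: 0.0348
gripper_force: 0.0
```

Call:
{"op": "servo_tool", "data": {"increments": [[0,0,0.001,0],[0,0,0.002,0],[0,0,0.003,0],[0,0,0.003,0]]}}

```text
time_s: 19.87
position: [0.5842, 0.0969, -0.0297]
orientation: [-3.142, -0.0, -3.101]
ft_force: [-0.2, -0.3, 0.1]
finger_gap: 0.035
gripper_force: 0.0
```

Call:
{"op": "servo_tool", "data": {"increments": [[0,0,0.001,0],[0,0,0.002,0],[0,0,0.003,0],[0,0,0.003,0]]}}

```text
time_s: 20.2
position: [0.5844, 0.0969, -0.0317]
orientation: [3.142, 0.0, -3.101]
ft_force: [-4.4, -1.7, 17.1]
finger_gap: 0.0348
gripper_force: 8.6
```

The fingertips touch the bench at TCP z ≈ −0.031. I back off 3 mm and grip there.

Call:
{"op": "servo_tool", "data": {"increments": [[0,0,-0.003,0],[0,0,-0.003,0],[0,0,-0.003,0]]}}

```text
time_s: 20.45
position: [0.5844, 0.0969, -0.0295]
orientation: [3.142, 0.0, -3.101]
ft_force: [0.5, -0.3, -0.6]
finger_gap: 0.0349
gripper_force: 0.0
```

Call:
{"op": "servo_tool", "data": {"increments": [[0,0,0,0],[0,0,0,0],[0,0,0,0],[0,0,0,0],[0,0,0,0],[0,0,0,0]], "claw": 0.02, "squeeze": 80}}

```text
time_s: 20.95
position: [0.5843, 0.0969, -0.0295]
orientation: [-3.142, -0.0, -3.101]
ft_force: [-0.5, -1.3, 3.9]
finger_gap: 0.0216
gripper_force: 78.0
```

Call:
{"op": "servo_tool", "data": {"increments": [[0,0,-0.01,0],[0,0,-0.03,0],[0.01,0,-0.06,0],[0.02,0,-0.09,0],[0.03,0,-0.12,0],[0.04,0,-0.15,0],[0.05,0,-0.18,0],[0.06,0,-0.21,0],[0.07,0,-0.24,0],[0.08,0,-0.27,0],[0.09,0,-0.295,0],[0.1,0,-0.31,0]]}}

```text
time_s: 21.95
position: [0.4841, 0.093, 0.2837]
orientation: [3.141, 0.003, -3.101]
ft_force: [0.5, 0.0, -3.1]
finger_gap: 0.0219
gripper_force: 78.3
```

Call:
{"op": "servo_tool", "data": {"increments": [[0.005,0,-0.01,0],[0.005,0,-0.015,0],[0.005,0,-0.015,0],[0.005,0,-0.015,0]], "claw": 0.0225}}

```text
time_s: 22.28
position: [0.4795, 0.0927, 0.2948]
orientation: [-3.142, -0.001, -3.101]
ft_force: [-0.5, -0.4, -3.7]
finger_gap: 0.0225
gripper_force: 42.6
```

```bash
python3 st.py
```

```text
[0.4795 0.0927 0.2948] [-0.54 -0.42 -3.7 ] [0.003 0.397 0.032] 42.61824131011963 0.02253328778607406
```

Call:
{"op": "servo_tool", "data": {"increments": [[0,0,0,0],[0,0,0,0]], "claw": 0.0229}}

```text
time_s: 22.45
position: [0.4792, 0.0926, 0.2943]
orientation: [-3.141, -0.002, -3.101]
ft_force: [0.2, -0.1, -3.9]
finger_gap: 0.0227
gripper_force: 32.1
```

```bash
python3 st.py
```

```text
[0.4792 0.0926 0.2943] [ 0.22 -0.1  -3.9 ] [ 0.022  0.371 -0.064] 32.063754200935364 0.022698416876304806
```

Call:
{"op": "servo_tool", "data": {"increments": [[0,0,0,0],[0,0,0,0]], "claw": 0.0231}}

```text
time_s: 22.62
position: [0.4791, 0.0926, 0.2948]
orientation: [-3.141, -0.001, -3.101]
ft_force: [-1.3, -0.8, -4.3]
finger_gap: 0.0235
gripper_force: 27.9
```

```bash
python3 st.py
```

```text
[0.4791 0.0926 0.2948] [-1.28 -0.76 -4.25] [ 0.006  0.458 -0.017] 27.929435670375824 0.023472944349935382
```

Call:
{"op": "servo_tool", "data": {"increments": [[0,0,0,0],[0,0,0,0]], "claw": 0.0232}}

```text
time_s: 22.78
position: [0.4795, 0.0927, 0.2953]
orientation: [-3.142, -0.0, -3.101]
ft_force: [-0.1, -0.2, -2.3]
finger_gap: 0.0234
gripper_force: 24.1
```

```bash
python3 st.py
```

```text
[0.4795 0.0927 0.2953] [-0.11 -0.24 -2.33] [-0.003  0.145  0.016] 24.12978172302246 0.023441975584423607
```

It has started to swing, so I brake it with a firmer grip and check the angle.

Call:
{"op": "servo_tool", "data": {"increments": [[0,0,0,0],[0,0,0,0]], "claw": 0.021, "squeeze": 80}}

```text
time_s: 22.95
position: [0.4795, 0.0927, 0.2955]
orientation: [3.142, 0.0, -3.101]
ft_force: [0.8, -0.8, -3.6]
finger_gap: 0.0224
gripper_force: 66.3
```

```bash
python3 st.py;python3 file_pose.py
```

```text
[0.4795 0.0927 0.2955] [ 0.81 -0.84 -3.55] [ 0.021  0.252 -0.005] 66.26405239105225 0.022381895371905974
[0.4795 0.0927 0.2955] [ 0.81 -0.84 -3.55] [ 0.021  0.252 -0.005] 66.26405239105225 0.022381895371905974Traceback (most recent call last):
  File "file_pose.py", line 14, in <module>
    w=big(w);ys,xs=np.nonzero(w)
  File "h.py", line 21, in big
    n,l,st,ce=cv2.connectedComponentsWithStats(m.astype(np.uint8));i=1+np.argmax(st[1:,4]);return l==i
                                                                       ~~~~~~~~~^^^^^^^^^^
    return _wrapfunc(a, 'argmax', axis=axis, out=out, **kwds)
    return bound(*args, **kwds)
ValueError: attempt to get argmax of an empty sequence
```

```bash
cat > ang.py <<'E'
from plant import sense,camera
from h import *
import sys
s=sense();print(np.round(s["position"],4),np.round(s['ft_force'],2),np.round(s['wrist_torque'],3),round(s['gripper_force'],1),round(s['finger_gap'],4))
c=camera("scene");hsv=cv2.cvtColor(c["img"],cv2.COLOR_RGB2HSV).astype(int);P=np.array(s["position"])
vv,uu=np.mgrid[:384,:512];p,d=rays(c,np.c_[uu.ravel(),vv.ravel()])
X=p+d*((P[1]-p[1])/d[:,1])[:,None]          # points on the vertical plane of the swing
dx=X[:,0]-P[0];dz=X[:,2]-(P[2]+.0425);r=np.hypot(dx,dz)
near=((r>.02)&(r<.29)&(dz<.03)&(d[:,1]<0)).reshape(384,512)
H,S,V=hsv[...,0],hsv[...,1],hsv[...,2]
red=near&((H<7)|(H>172))&(S>120)&(V>60)
gray=near&(S<75)&(V<185)&(r.reshape(384,512)>.08)
for n,m in(("red",red),("gray",gray)):
    m=cv2.morphologyEx(m.astype(np.uint8),cv2.MORPH_CLOSE,np.ones((3,3)));N,l,st,ce=cv2.connectedComponentsWithStats(m)
    for i in range(1,N):
        if st[i,4]<(15 if n=="red" else 120): continue
        q=(l==i).ravel();a=np.degrees(np.arctan2(dx[q],-dz[q]))
        vx,vz,x0,z0=cv2.fitLine(np.c_[dx[q],dz[q]].astype(np.float32),2,0,.01,.01).ravel()
        print(n,st[i].tolist(),"r",r[q].min().round(3),r[q].max().round(3),"angle from plumb about grip",np.median(a).round(1),"line",np.degrees(np.arctan2(vx*np.sign(-vz),abs(vz))).round(1),"zmin",(dz[q].min()+P[2]+.0425).round(3))
E
python3 ang.py
```

```text
[0.4795 0.0927 0.2956] [-0.21 -0.67 -2.86] [-0.002  0.106 -0.03 ] 66.3 0.0224
red [302, 144, 7, 8, 38] r 0.02 0.043 angle from plumb about grip 22.3 line -3.2 zmin 0.296
gray [353, 96, 30, 55, 565] r 0.204 0.29 angle from plumb about grip -80.0 line 15.2 zmin 0.201
gray [255, 147, 48, 75, 682] r 0.081 0.287 angle from plumb about grip 26.2 line -8.8 zmin 0.087
gray [234, 162, 19, 59, 188] r 0.213 0.29 angle from plumb about grip 67.6 line -4.8 zmin 0.131
```

Call:
{"op": "servo_tool", "data": {"increments": [[0,0,0,0],[0,0,0,0],[0,0,0,0]], "claw": 0.0232, "squeeze": 20}}

```text
time_s: 23.3
position: [0.4794, 0.0927, 0.2955]
orientation: [3.142, 0.0, -3.101]
ft_force: [0.7, -0.7, -2.9]
finger_gap: 0.0232
gripper_force: 24.0
```

```bash
python3 ang.py
```

```text
[0.4794 0.0927 0.2955] [ 0.74 -0.72 -2.91] [0.032 0.2   0.015] 24.0 0.0232
red [302, 144, 7, 8, 40] r 0.02 0.043 angle from plumb about grip 21.1 line -1.4 zmin 0.296
gray [353, 96, 30, 58, 584] r 0.204 0.29 angle from plumb about grip -79.3 line 16.9 zmin 0.19
gray [255, 147, 48, 75, 683] r 0.081 0.287 angle from plumb about grip 26.0 line -8.7 zmin 0.085
gray [234, 162, 19, 59, 186] r 0.213 0.29 angle from plumb about grip 67.6 line -4.8 zmin 0.131
```

Call:
{"op": "servo_tool", "data": {"increments": [[0,0,0,0],[0,0,0,0]], "claw": 0.0235}}

```text
time_s: 23.52
position: [0.4794, 0.0927, 0.2955]
orientation: [3.142, 0.0, -3.101]
ft_force: [0.2, 0.2, -3.0]
finger_gap: 0.0234
gripper_force: 13.6
```

```bash
python3 ang.py
```

```text
[0.4794 0.0927 0.2955] [ 0.2   0.2  -2.97] [ 0.013  0.164 -0.024] 13.6 0.0234
red [302, 144, 7, 8, 37] r 0.02 0.043 angle from plumb about grip 20.5 line -3.6 zmin 0.296
gray [341, 96, 42, 60, 628] r 0.169 0.29 angle from plumb about grip -78.0 line 31.8 zmin 0.199
gray [255, 147, 48, 75, 675] r 0.081 0.287 angle from plumb about grip 26.2 line -8.9 zmin 0.087
gray [234, 162, 19, 59, 189] r 0.213 0.29 angle from plumb about grip 67.9 line -4.8 zmin 0.131
```

Call:
{"op": "servo_tool", "data": {"increments": [[0,0,0,0],[0,0,0,0]], "claw": 0.0236}}

```text
time_s: 23.73
position: [0.4794, 0.0927, 0.2955]
orientation: [3.142, 0.0, -3.101]
ft_force: [0.2, -0.4, -2.5]
finger_gap: 0.0235
gripper_force: 10.9
```

```bash
python3 ang.py
```

```text
[0.4794 0.0927 0.2955] [ 0.2  -0.4  -2.48] [0.005 0.19  0.02 ] 10.9 0.0235
red [303, 144, 6, 8, 34] r 0.02 0.044 angle from plumb about grip 17.3 line 1.4 zmin 0.294
gray [341, 96, 42, 60, 674] r 0.169 0.29 angle from plumb about grip -76.6 line 31.2 zmin 0.196
gray [255, 147, 49, 75, 663] r 0.081 0.287 angle from plumb about grip 23.6 line -13.3 zmin 0.082
gray [234, 162, 19, 59, 186] r 0.213 0.29 angle from plumb about grip 67.1 line -4.8 zmin 0.131
```

Call:
{"op": "servo_tool", "data": {"increments": [[0,0,0,0],[0,0,0,0]]}}

```text
time_s: 23.95
position: [0.4794, 0.0927, 0.2955]
orientation: [-3.142, -0.0, -3.101]
ft_force: [-0.6, -0.2, -3.5]
finger_gap: 0.0236
gripper_force: 11.5
```

```bash
python3 ang.py
```

```text
[0.4794 0.0927 0.2955] [-0.64 -0.24 -3.52] [-0.03   0.162 -0.017] 11.5 0.0236
red [304, 144, 5, 8, 21] r 0.02 0.044 angle from plumb about grip 11.6 line -9.4 zmin 0.294
gray [341, 96, 42, 67, 700] r 0.169 0.29 angle from plumb about grip -76.5 line 26.8 zmin 0.148
gray [255, 147, 20, 75, 224] r 0.137 0.287 angle from plumb about grip 57.3 line -2.5 zmin 0.115
gray [234, 162, 19, 59, 186] r 0.213 0.29 angle from plumb about grip 67.2 line -4.8 zmin 0.131
gray [284, 162, 22, 51, 390] r 0.081 0.27 angle from plumb about grip 14.3 line 14.2 zmin 0.073
```

Call:
{"op": "servo_tool", "data": {"increments": [[0,0,0,0],[0,0,0,0],[0,0,0,0]]}}

```text
time_s: 24.25
position: [0.4794, 0.0927, 0.2955]
orientation: [-3.142, 0.0, -3.101]
ft_force: [0.4, -0.4, -3.3]
finger_gap: 0.0236
gripper_force: 11.4
```

```bash
python3 ang.py
```

```text
[0.4794 0.0927 0.2955] [ 0.4  -0.42 -3.32] [-0.02   0.103 -0.018] 11.4 0.0236
red [305, 144, 4, 8, 22] r 0.02 0.044 angle from plumb about grip 9.6 line -13.9 zmin 0.294
gray [341, 96, 42, 60, 674] r 0.169 0.29 angle from plumb about grip -77.5 line 30.3 zmin 0.194
gray [255, 147, 20, 75, 224] r 0.137 0.287 angle from plumb about grip 57.3 line -2.5 zmin 0.115
gray [234, 162, 19, 59, 187] r 0.213 0.29 angle from plumb about grip 67.9 line -4.7 zmin 0.131
gray [284, 162, 22, 51, 386] r 0.081 0.27 angle from plumb about grip 14.3 line 14.2 zmin 0.073
```

Call:
{"op": "servo_tool", "data": {"increments": [[0,0,0,0],[0,0,0,0]], "claw": 0.0237}}

```text
time_s: 24.47
position: [0.4794, 0.0927, 0.2955]
orientation: [-3.142, 0.0, -3.101]
ft_force: [-0.5, 0.2, -2.9]
finger_gap: 0.0236
gripper_force: 8.1
```

```bash
python3 ang.py | grep -v -E "\[341|\[255|\[234"
```

```text
[0.4794 0.0927 0.2955] [-0.46  0.19 -2.92] [ 0.007  0.078 -0.017] 8.1 0.0236
red [304, 144, 4, 8, 21] r 0.02 0.044 angle from plumb about grip 12.1 line -3.4 zmin 0.294
gray [284, 162, 23, 51, 387] r 0.081 0.27 angle from plumb about grip 13.9 line 14.1 zmin 0.073
```

Call:
{"op": "servo_tool", "data": {"increments": [[0,0,0,0],[0,0,0,0]], "claw": 0.0238}}

```text
time_s: 24.68
position: [0.4795, 0.0927, 0.2955]
orientation: [3.142, 0.0, -3.101]
ft_force: [-0.0, -0.6, -3.5]
finger_gap: 0.0238
gripper_force: 4.9
```

```bash
python3 ang.py | grep -v -E "\[341|\[255|\[234"
```

```text
[0.4795 0.0927 0.2955] [-0.01 -0.56 -3.51] [0.037 0.011 0.027] 4.9 0.0238
gray [352, 96, 31, 56, 598] r 0.202 0.29 angle from plumb about grip -79.2 line 16.1 zmin 0.194
gray [289, 161, 19, 51, 342] r 0.081 0.273 angle from plumb about grip 8.7 line 9.9 zmin 0.067
```

Call:
{"op": "servo_tool", "data": {"increments": [[0,0,0,0],[0,0,0,0]]}}

```text
time_s: 24.9
position: [0.4793, 0.0927, 0.2955]
orientation: [-3.142, -0.0, -3.101]
ft_force: [-0.7, 0.7, -3.9]
finger_gap: 0.024
gripper_force: 4.8
```

```bash
python3 ang.py | grep -v -E "\[341|\[255|\[234|\[352"
```

```text
[0.4793 0.0927 0.2955] [-0.73  0.69 -3.91] [0.072 0.094 0.027] 4.8 0.024
gray [299, 181, 8, 25, 120] r 0.157 0.266 angle from plumb about grip 0.5 line -1.0 zmin 0.072
```

Call:
{"op": "servo_tool", "data": {"increments": [[0,0,0,0],[0,0,0,0]], "claw": 0.0237}}

```text
time_s: 25.12
position: [0.4794, 0.0927, 0.2955]
orientation: [-3.142, 0.0, -3.101]
ft_force: [-0.7, -1.0, -3.2]
finger_gap: 0.0239
gripper_force: 5.3
```

```bash
sed -i 's/else 120/else 60/' ang.py; python3 ang.py | grep -v -E "\[3[45]|\[255|\[234"
```

```text
[0.4794 0.0927 0.2955] [-0.65 -0.99 -3.15] [ 0.009 -0.001  0.035] 5.3 0.0239
gray [302, 160, 10, 18, 86] r 0.081 0.154 angle from plumb about grip -4.5 line -15.0 zmin 0.185
gray [300, 180, 8, 26, 125] r 0.153 0.269 angle from plumb about grip 0.0 line -0.6 zmin 0.069
```

Call:
{"op": "servo_tool", "data": {"increments": [[0,0,0,0],[0,0,0,0],[0,0,0,0],[0,0,0,0],[0,0,0,0]], "claw": 0.02, "squeeze": 80}}

```text
time_s: 25.58
position: [0.4794, 0.0927, 0.2955]
orientation: [3.142, 0.0, -3.101]
ft_force: [-0.2, 1.3, -3.7]
finger_gap: 0.0221
gripper_force: 78.3
```

```bash
python3 ang.py | grep -v -E "\[3[45]|\[255|\[234"
python3 - <<'E'
from plant import sense,camera
from h import *
s=sense();c=camera("wrist");hsv=cv2.cvtColor(c["img"],cv2.COLOR_RGB2HSV);H,S,V=hsv[...,0],hsv[...,1],hsv[...,2]
m=((H<7)|(H>172))&(S>140)&(V>50);ys,xs=np.nonzero(m);print("wrist red",len(xs),xs.min(),xs.max(),ys.min(),ys.max())
T=np.linalg.inv(np.array(c["hand_eye"]))
for z in(-.12,-.11,-.10,-.09,-.08,-.07):  # butt top disc, tool coords
    q=[]
    for x in(-.012,.012):
        p=(T@[x,0,z,1])[:3];q.append((cv2.projectPoints(p[None],np.zeros(3),np.zeros(3),K(c),np.array(c["D"]))[0].ravel()).round(0).tolist())
    print(z,q)
E
```

```text
[0.4794 0.0927 0.2955] [-0.23  1.3  -3.69] [-0.019  0.035 -0.004] 78.3 0.0221
gray [302, 160, 10, 18, 79] r 0.081 0.154 angle from plumb about grip -4.6 line -20.0 zmin 0.185
gray [300, 178, 8, 27, 126] r 0.144 0.264 angle from plumb about grip 0.1 line -0.5 zmin 0.074
wrist red 5065 221 282 196 325
-0.12 [[252.0, 439.0], [252.0, 381.0]]
-0.11 [[252.0, 406.0], [251.0, 350.0]]
-0.1 [[251.0, 378.0], [251.0, 324.0]]
-0.09 [[251.0, 354.0], [251.0, 303.0]]
-0.08 [[251.0, 334.0], [251.0, 286.0]]
-0.07 [[251.0, 317.0], [251.0, 271.0]]
```

Step 2 is done: plumb within about 1° and firm at 78 N. I now carry it round in front of the rack, turning the blade's width into the slot direction.

Call:
{"op": "servo_tool", "data": {"increments": [[0.002,-0.004,0,0.03],[0.006,-0.014,0,0.09],[0.01,-0.028,0,0.17],[0.014,-0.042,0,0.26],[0.018,-0.056,0.001,0.35],[0.022,-0.07,0.002,0.45],[0.026,-0.084,0.003,0.55],[0.029,-0.098,0.004,0.65],[0.031,-0.112,0.006,0.75],[0.033,-0.125,0.008,0.84],[0.033,-0.135,0.009,0.91],[0.033,-0.1415,0.01,0.95]]}}

```text
time_s: 26.68
position: [0.4518, -0.0512, 0.2855]
orientation: [-3.141, 0.0, 2.225]
ft_force: [-0.2, 1.0, -3.0]
finger_gap: 0.0222
gripper_force: 78.6
```

```bash
python3 st.py; python3 -c "
from plant import sense;print(sense()['orientation'],sense()['joints'])"
```

```text
[ 0.4518 -0.0512  0.2855] [-0.18  1.02 -2.96] [-0.021  0.022  0.028] 78.59650254249573 0.022173068607847776
[-3.14142535e+00  2.50952772e-04  2.22528936e+00] [-1.79308050e-01  1.12812298e-01  1.90784462e+00 -3.24872741e-04
  1.12086236e+00 -8.33659783e-01]
```

Call:
{"op": "servo_tool", "data": {"increments": [[-0.004,-0.003,0,0.02],[-0.012,-0.008,0,0.06],[-0.025,-0.016,0,0.12],[-0.038,-0.024,0,0.18],[-0.051,-0.032,0,0.24],[-0.064,-0.04,0,0.3],[-0.077,-0.048,0,0.36],[-0.09,-0.056,0,0.42],[-0.103,-0.064,0,0.47],[-0.114,-0.071,0,0.51],[-0.121,-0.075,0,0.53],[-0.1235,-0.0765,0,0.53]]}}

```text
time_s: 27.68
position: [0.4677, -0.1957, 0.2854]
orientation: [-3.142, 0.0, 1.7]
ft_force: [-0.6, 0.1, -3.2]
finger_gap: 0.0225
gripper_force: 78.6
```

```bash
cat > pos.py <<'E'
from plant import sense,camera
from h import *
s=sense();P=np.array(s["position"]);print(P.round(4),np.round(s["orientation"],4),np.round(s["ft_force"],1),s["gripper_force"])
sl=np.array([.5762,-.1814]);rx=np.array([np.cos(.13),np.sin(.13)]);ry=np.array([-rx[1],rx[0]])
print("TCP in slot frame",(P[:2]-sl)@rx,(P[:2]-sl)@ry)
E
python3 pos.py
python3 - <<'E'
from plant import sense,camera
from h import *
s=sense();P=np.array(s["position"])
# blade silhouette: scene view rows; expected projections of file axis
c=camera("scene");im=c["img"];hsv=cv2.cvtColor(im,cv2.COLOR_RGB2HSV)
for z in(.22,.2,.18,.16,.14,.12,.10,.09,.08,.07,.06,.05):
    u,v=proj(c,[P[0],P[1],z])[0];u0=int(round(u));v=int(round(v))
    print(z,round(float(u),1),v,"".join("g" if hsv[v,x,1]<75 and hsv[v,x,2]<150 else "b" if 100<hsv[v,x,0]<130 and hsv[v,x,1]>90 else "." for x in range(u0-15,u0+16)))
c=camera("wrist");print("wrist img for lips: ")
cv2.imwrite("pics/_w.png",c["img"][...,::-1])
E
```

```text
[ 0.4677 -0.1957  0.2854] [-3.1416e+00  2.0000e-04  1.6998e+00] [-0.6  0.1 -3.2] 78.59908103942871
TCP in slot frame -0.10946122510870973 -7.211534905742318e-05
0.22 252.4 125 ggbbbbbbbg...gggggg............
0.2 252.6 130 gg.bbbbbb.ggggggggg............
0.18 252.7 135 bbbbbbbbbbbbbbbbbgg............
0.16 252.8 140 bb..bbbb..bbbbggg.g....gggg....
0.14 252.9 144 bb.gbbbbbgg.bbbbbbbbbbbbbb.....
0.12 253.0 149 bbbbbbbbbbbbbbbbbbbbbbbbbb.gg..
0.1 253.1 153 bbbbbbbbbbbbbbbbbbbbbbbbg......
0.09 253.2 155 bbbbbbbbbbbbbbbbbbbbbbb.g......
0.08 253.2 157 bbbbbbbbbbbbbbbbbbbbbbb.g......
0.07 253.3 160 bbbbbbbbbbbbbbbbbbbbbbb.g......
0.06 253.3 162 ..bbbbbbbbbbbbbbbbbbbbb.g......
0.05 253.4 164 gg.....bbbbbbbbbbbbbbbb.g......
wrist img for lips:
```

Call:
{"op": "servo_tool", "data": {"increments": [[0,0.004,0,0],[0,0.012,0,0],[0,0.02,0,0],[0,0.028,0,0],[0,0.035,0,0],[0,0.04,0,0],[0,0.043,0,0],[0,0.045,0,0],[0,0.045,0,0]]}}

```text
time_s: 28.53
position: [0.5124, -0.1885, 0.2854]
orientation: [-3.141, -0.0, 1.702]
ft_force: [0.3, -0.3, -2.9]
finger_gap: 0.0223
gripper_force: 78.7
```

```bash
python3 pos.py; python3 st.py
python3 - <<'E'
from plant import sense,camera
from h import *
s=sense();P=np.array(s["position"])
c=camera("top");hsv=cv2.cvtColor(c["img"],cv2.COLOR_RGB2HSV)
m=((hsv[...,0]>20)&(hsv[...,0]<33)&(hsv[...,1]>200)&(hsv[...,2]>120));m[:170]=0;m[235:]=0;m[:,:290]=0;m[:,420:]=0
N,l,st,ce=cv2.connectedComponentsWithStats(m.astype(np.uint8))
for i in range(1,N):print(st[i].tolist(),ce[i],plane(c,[ce[i]],.23)[0].round(4))
for y in range(196,232,2):print(y,"".join("B" if 100<h<130 and q>100 else "k" if v<60 else "w" for h,q,v in hsv[y,315:350].astype(int)))
E
```

```text
[ 0.5124 -0.1885  0.2854] [-3.1414e+00 -1.0000e-04  1.7020e+00] [ 0.3 -0.3 -2.9] 78.66073966026306
TCP in slot frame -0.06416164626119433 0.001208362384564575
[ 0.5124 -0.1885  0.2854] [ 0.27 -0.35 -2.93] [0.018 0.002 0.   ] 78.66073966026306 0.02225788162271882
[304, 219, 1, 1, 1] [304. 219.] [ 0.5248 -0.1102  0.23  ]
196 BBBBBBBBBBBwwwwwwwwwwwwwwwwwwwwwwww
198 BBBBBBBBBBBwwwwwwwwwwwwwwwwwwwwwkww
200 BBBBBBBBBBwwwwwwwwwwwwwwwwwwwwwkwww
202 BBBBBBBBBwwwwwwwwwwwwwwwwwwwwwkkwww
204 wwwwwwwBBwkwwwwwwwwwwwwwwwwwwwkwwww
206 wwwwwwwwkwkwwwwwwwwwwwwwwwwwwkkkwww
208 wwwwwwwwkkwwwwwwwwwwwwwwwwwwkkkkwww
210 wwwwwwwkkkwwkkwwwwwwwwwwwwwkkkkkkww
212 BBBwwBwkkwwkkkwwwwwwwwwwwwwkkkkkkww
214 BBBBBBwkwwkkkwwwwwwwwwwwwwkkkkkkkww
216 BBBBBBkkkkkkwwwwwwwwwwwwwkkkkkkkkww
218 BBBBBBkkkkkkwwwwwwwwwwwwwkkkkkkkkww
220 BBBBBkkkkkkwwwwwwwwwwwwwkkkkkkkkkww
222 wwwwwkkkkkwwwwwwwwwwwwwkkkkkkkkkkkw
224 wwwwkkkkkkwwwwwwwwwwwwwkkkkkkkkkkkk
226 wwwkkkkkkwwwwwwwwwwwwwkkkkkkkkkkkkk
228 wwkkkkkkwwwwwwwwwwwwwkkkkkkkkkkkkkk
230 wwkkkkkwwwwwwwwwwwwwwwkkkkkkkkkkkkk
```

Call:
{"op": "servo_tool", "data": {"increments": [[-0.001,0.004,0,0],[-0.001,0.009,0,0],[-0.001,0.014,0,0],[-0.001,0.019,0,0],[-0.001,0.024,0,0],[-0.001,0.028,0,0],[-0.001,0.03,0,0],[-0.001,0.03,0,0]]}}

```text
time_s: 29.25
position: [0.5428, -0.1857, 0.2855]
orientation: [3.141, 0.0, 1.702]
ft_force: [1.5, -1.5, -3.7]
finger_gap: 0.0226
gripper_force: 78.7
```

```bash
python3 pos.py; python3 st.py
```

```text
[ 0.5428 -0.1857  0.2855] [3.1410e+00 3.0000e-04 1.7021e+00] [ 1.5 -1.5 -3.7] 78.6695659160614
TCP in slot frame -0.033672042623079254 8.940084576173852e-05
[ 0.5428 -0.1857  0.2855] [ 1.46 -1.47 -3.68] [-0.431 -0.315  0.029] 78.6695659160614 0.022613293327712676
```

Call:
{"op": "servo_tool", "data": {"increments": [[0,0.004,0,0],[0,0.009,0,0],[0,0.014,0,0],[0,0.019,0,0],[0,0.024,0,0],[0,0.029,0,0],[0,0.032,0,0],[0,0.032,0,0],[0,0.032,0,0]]}}

```text
time_s: 30.0
position: [0.5738, -0.1813, 0.2854]
orientation: [-3.141, -0.0, 1.702]
ft_force: [-1.1, -0.1, -3.5]
finger_gap: 0.022
gripper_force: 78.7
```

```bash
python3 pos.py; python3 st.py; python3 ang.py | grep gray
```

```text
[ 0.5738 -0.1813  0.2854] [-3.1414e+00 -2.0000e-04  1.7020e+00] [-1.1 -0.1 -3.5] 78.7231957912445
TCP in slot frame -0.0023333365923717776 0.0003712451367433329
[ 0.5738 -0.1813  0.2854] [-1.14 -0.1  -3.51] [-0.012  0.01  -0.019] 78.7231957912445 0.022018699902962402
gray [241, 87, 41, 72, 546] r 0.08 0.289 angle from plumb about grip -73.1 line 15.5 zmin 0.073
gray [175, 119, 71, 55, 834] r 0.12 0.29 angle from plumb about grip 48.0 line -43.1 zmin 0.044
gray [225, 125, 16, 12, 71] r 0.08 0.103 angle from plumb about grip -12.1 line 87.4 zmin 0.231
```

The blade went in: the side load appeared and then vanished, so the keeper has snapped. I lower until the guard meets the rail.

Call:
{"op": "servo_tool", "data": {"increments": [[0,0,0.002,0],[0,0,0.004,0],[0,0,0.006,0],[0,0,0.007,0],[0,0,0.008,0],[0,0,0.008,0]]}}

```text
time_s: 30.55
position: [0.5736, -0.1815, 0.2773]
orientation: [-3.141, -0.0, 1.702]
ft_force: [-0.6, -0.1, -3.1]
finger_gap: 0.0226
gripper_force: 78.7
```

Call:
{"op": "servo_tool", "data": {"increments": [[0,0,0.001,0],[0,0,0.002,0],[0,0,0.003,0],[0,0,0.003,0]]}}

```text
time_s: 30.88
position: [0.5736, -0.1814, 0.2743]
orientation: [-3.141, -0.0, 1.702]
ft_force: [0.0, 0.1, -3.5]
finger_gap: 0.0219
gripper_force: 78.7
```

Call:
{"op": "servo_tool", "data": {"increments": [[0,0,0.001,0],[0,0,0.002,0],[0,0,0.003,0],[0,0,0.003,0]]}}

```text
time_s: 31.22
position: [0.5736, -0.1814, 0.2712]
orientation: [-3.141, -0.0, 1.702]
ft_force: [-0.6, 0.4, -4.0]
finger_gap: 0.022
gripper_force: 78.7
```

Call:
{"op": "servo_tool", "data": {"increments": [[0,0,0.001,0],[0,0,0.002,0],[0,0,0.002,0],[0,0,0.002,0]]}}

```text
time_s: 31.55
position: [0.5737, -0.1815, 0.2694]
orientation: [-3.141, -0.0, 1.702]
ft_force: [-0.4, -0.3, -2.9]
finger_gap: 0.022
gripper_force: 78.7
```

Call:
{"op": "servo_tool", "data": {"increments": [[0,0,0.001,0],[0,0,0.002,0],[0,0,0.002,0],[0,0,0.002,0]]}}

```text
time_s: 31.88
position: [0.5737, -0.1815, 0.2674]
orientation: [-3.142, -0.0, 1.702]
ft_force: [-0.6, 0.5, -3.1]
finger_gap: 0.0222
gripper_force: 78.7
```

Call:
{"op": "servo_tool", "data": {"increments": [[0,0,0.001,0],[0,0,0.002,0],[0,0,0.002,0],[0,0,0.002,0]]}}

```text
time_s: 32.22
position: [0.5741, -0.1818, 0.2668]
orientation: [3.14, 0.001, 1.702]
ft_force: [-3.9, -0.3, 12.4]
finger_gap: 0.0222
gripper_force: 80.9
```

Call:
{"op": "servo_tool", "data": {"increments": [[0,0,-0.001,0],[0,0,-0.001,0],[0,0,-0.001,0]], "claw": 0.0225}}

```text
time_s: 32.47
position: [0.574, -0.1816, 0.2669]
orientation: [3.141, 0.0, 1.702]
ft_force: [-1.5, -1.2, 4.6]
finger_gap: 0.0227
gripper_force: 56.5
```

Call:
{"op": "servo_tool", "data": {"increments": [[0,0,0,0],[0,0,0,0],[0,0,0,0],[0,0,0,0]], "claw": 0.03, "squeeze": 20}}

```text
time_s: 32.8
position: [0.5737, -0.1815, 0.2664]
orientation: [-3.141, -0.0, 1.702]
ft_force: [-0.4, 0.2, 0.3]
finger_gap: 0.0301
gripper_force: 0.0
```

Call:
{"op": "servo_tool", "data": {"increments": [[0,0,0,0],[0,0,0,0],[0,0,0,0],[0,0,0,0],[0,0,0,0],[0,0,0,0]], "claw": 0.06}}

```text
time_s: 33.3
position: [0.5738, -0.1815, 0.2665]
orientation: [3.142, -0.0, 1.702]
ft_force: [0.2, 0.3, 0.6]
finger_gap: 0.0601
gripper_force: 0.0
```

```bash
python3 st.py
python3 - <<'E'
from plant import sense,camera
from h import *
c=camera("scene");hsv=cv2.cvtColor(c["img"],cv2.COLOR_RGB2HSV);H,S,V=[hsv[...,i] for i in range(3)]
m=((H<7)|(H>172))&(S>130)&(V>60);m[:,:205]=0;m[:60]=0;m[150:]=0;m[:,260:]=0
ys,xs=np.nonzero(m);print(len(xs),xs.min(),xs.max(),ys.min(),ys.max())
for r in sorted(set(ys))[::3]:print(r,xs[ys==r].min(),xs[ys==r].max())
for z in(.248,.30,.35):print(z,proj(c,[.5762,-.1814,z]).round(1))
E
```

```text
[ 0.5738 -0.1815  0.2665] [0.23 0.3  0.6 ] [ 0.008  0.029 -0.044] 0.0 0.06014762752475392
191 205 231 97 133
97 205 205
100 205 205
104 224 230
107 225 229
110 225 230
113 225 230
116 225 230
119 225 230
122 225 231
125 225 231
128 226 231
131 226 231
0.248 [[227.4 131.2]]
0.3 [[226.3 117.4]]
0.35 [[225.2 103.2]]
```

The file stands at the expected place and hangs free. I retract straight up.

Call:
{"op": "servo_tool", "data": {"increments": [[0,0,-0.01,0],[0,0,-0.025,0],[0,0,-0.045,0],[0,0,-0.065,0],[0,0,-0.085,0],[0,0,-0.105,0],[0,0,-0.125,0],[0,0,-0.14,0],[0,0,-0.15,0],[0,0,-0.15,0],[0,0,-0.15,0]]}}

```text
time_s: 34.27
position: [0.5738, -0.1815, 0.4166]
orientation: [3.141, 0.0, 1.702]
ft_force: [-0.7, 0.6, -0.4]
finger_gap: 0.0602
gripper_force: 0.0
```

Call:
{"op": "servo_tool", "data": {"increments": [[0,-0.02,0,0],[0,-0.05,0,0],[0,-0.08,0,0],[0,-0.1,0,0],[0,-0.11,0,0],[0,-0.11,0,0],[0,-0.11,0,0]]}}

```text
time_s: 34.85
position: [0.4649, -0.1959, 0.4162]
orientation: [3.141, -0.0, 1.701]
ft_force: [0.2, 0.7, 0.1]
finger_gap: 0.06
gripper_force: 0.0
```

Run:
```python
from plant import sense,camera
from h import *
sl=np.array([.5762,-.1814]);rx=np.array([np.cos(.13),np.sin(.13)]);ry=np.array([-rx[1],rx[0]])
s=sense();print(s["time_s"],s["position"],s["ft_force"])
R_=[]
for n,box in(("scene",(205,60,260,150)),("top",(310,160,365,240))):
    c=camera(n);hsv=cv2.cvtColor(c["img"],cv2.COLOR_RGB2HSV);H,S,V=[hsv[...,i] for i in range(3)]
    m=((H<7)|(H>172))&(S>130)&(V>60);k=np.zeros_like(m);x0,y0,x1,y1=box;k[y0:y1,x0:x1]=m[y0:y1,x0:x1]
    if not k.any(): print(n,"none");continue
    k=big(k);ys,xs=np.nonzero(k);print(n,len(xs),xs.min(),xs.max(),ys.min(),ys.max())
    if n=="scene":
        b=[xs[ys>ys.max()-6].mean(),ys.max()];t=[xs[ys<ys.min()+6].mean(),ys.min()+1.5];print(b,t,"expect",proj(c,[[*sl,.248],[*sl,.358]]).round(1).tolist());R_.append(rays(c,[t]))
    else:
        print("top centroid on z=.30",plane(c,[(xs.mean(),ys.mean())],.30)[0])
        y=(hsv[...,0]>20)&(hsv[...,0]<33)&(hsv[...,1]>170)&(hsv[...,2]>100);y[:200]=0;y[232:]=0
        print("yellow near keeper",[(int(a),int(b)) for b,a in np.argwhere(y[:,310:350])+[0,310]])
```

```text
34.85 [ 0.46490023 -0.19590854  0.41620195] [0.22062755 0.74628578 0.08152383]
scene 173 224 231 103 133
[np.float64(228.25806451612902), np.int64(133)] [np.float64(226.70967741935485), np.float64(104.5)] expect [[227.4, 131.2], [225.0, 100.9]]
top 97 328 340 192 203
top centroid on z=.30 [ 0.57578038 -0.18312067  0.3       ]
yellow near keeper [(331, 215), (332, 215), (333, 215), (334, 215)]
```

```bash
python3 -c "
from plant import finish_job
print(finish_job())"
```

```text
the job is handed in; nothing more can be done
None
```

The file hangs in the free slot with the keeper shut and the gripper clear, handed in at about 35 s. I dropped it on the bench twice before the third grasp held. The other tools looked undisturbed when I checked after the second drop; the judge's verdict was not shown.

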